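# Press the slide holder's cover home with locking pliers

### The job

The cover plate of the small slide holder stands off on its dowels: press it fully home with the locking pliers, not with the fingers. Carry the pliers by the neck, lay them flat on the table with their jaws round the holder and let go; then take them by both handles, squeeze until they lock over centre and stay locked when let go. Flick the release lever down so that they spring open, draw them off and leave them lying flat and open, clear of the holder; leave the bottle and the specimen pot alone.

Things in the scene. Friction and masses are not known exactly. Their poses are not given: they have to be found in the camera images.
- pliers_neck (a point): Centre of the neck block (36 long, 30 wide, 30 mm high) of the loose locking pliers (plain steel, 240 mm long, 0.5 to 0.7 kg, start flat on the table, open), 18 mm above their underside; carry them here, fingers closing along y (centre of mass within 20 mm). Axes: x from the handles to the jaw tips, y to the fixed jaw, z up. The 70 mm wide head begins 19 mm ahead, the handles 17 mm behind.
- pliers_jaws (a point): Centre of the open jaws, 63 mm ahead of pliers_neck along x, 1 mm to +y, 20 mm above the underside; same axes. Jaws stand 46 mm apart along y, faces 20 mm long; the tips end 12 mm ahead, the head 24 mm behind; jaw undersides are 10 mm above the table. Fixed jaw at +y; the moving jaw (-y) slides straight across and has a sprung rubber pad (5 N/mm).
- pliers_grip (a point): Where to squeeze the handles: midway between them when open, 94 mm behind pliers_neck, 18 mm above the underside; same axes. The handles are 16 mm round bars (tops 26 mm up), here 62 mm over their outsides along y when open, about 37 mm locked; behind, lever and striker reach 41 mm up. Only the -y handle moves on the body; squeezed to the middle, the pliers' body shifts about 12 mm to -y.
- handle (a joint): Angle of the moving handle (rad): 0 fully open (a weak spring opens it), 0.31 dead centre, 0.335 on its stop, locked over centre. Squeezing takes up to about 20 N at pliers_grip. Locked on the holder it stays so until the lever is pressed.
- lever_tab (a point): Point to press straight down, on top of the release lever's tab: a 16 x 44 mm dark steel tab sticking out sideways (-y) from the top of the moving handle's rear end, 34 mm from its hinge, 39 mm above the pliers' underside. Moves with the handle. Axes: x along the handle toward the jaws, y to the fixed handle. Takes up to about 8 N; the point sinks up to 22 mm.
- lever (a joint): Angle of the release lever (rad): 0 at rest (sprung back), 0.7 fully down. When the pliers are locked, pressing it 0.4 or more pries the handle back over centre and they spring open.
- holder_mid (a point): Work to go between the jaws: slide holder fixed to the table, aluminium upright 36 mm long (x), 16 thick (y), 42 high, with a steel cover plate 34x5x36 on its -y side. Point: midway through the 27 mm (21 when home) over block and proud cover, mid-length, 20 mm above the table. x points from the open end (pliers come from there, their x along it) to the foot (x 16 to 56 mm, 64 wide, 14 high).
- cover (a joint): How far the cover has been pressed in (m): 0 stands 6 mm off the block, 0.006 fully home. Stiff (6 N), stays where it is left.
- amber_bottle: Bystander: brown glass bottle with black cap, 29 mm wide, 61 mm high, loose; origin at its underside's centre.
- specimen_pot: Bystander: white pot with screw lid, 49 mm wide, 58 mm high, loose; origin at its underside's centre.

How it is judged:
By the outcome, as a careful person would: the job done as asked, in the order asked, and still so for the second after the job is handed in, with the robot touching nothing.
It also fails if it takes over 72 s, if anything falls off the work surface, if the arm or the gripper's body presses on something with over 40 N, if the wrist force passes 120 N, or if a joint passes its speed limit or range.

### The arm

A 7-joint arm with a two-finger parallel gripper is mounted at the origin on a cart in front of the work surface, level with it; the furniture and walls round the work are solid. World frame = base frame: x ahead of the robot, y to its left, z up, the work surface at z = 0. Lengths are in m, angles in rad, forces in N, time in s.
With the tool pointing down it reaches from about 0.425 to 1.025 m from the base axis. Payload 9.4 kg.
Tool frame: the origin (TCP) lies midway between the tips of the shut fingers; the grasp point (between the pads) lies 19 mm behind it; z points along the fingers, x is the direction in which the jaws open and shut, and the axes are right-handed (so a half turn about z gives the same grasp; the last joint's range is limited). The gripper opens to 85 mm and grips with 20 to 120 N. Pads are 22 mm wide; open, the fingers measure 114 mm over their backs; the gripper's body (76 mm by 85 mm) begins 54 mm behind the grasp point. The pads swing forward as they close: fully open they stand 13 mm farther back than shut.
Start: joints at [1.052, 0.599, -0.003, 1.599, 0.002, 0.943, -0.08], TCP at [0.31, -0.655, 0.192] pointing down, gripper open.
Joint ranges: [-2.57, 2.57], [-0.35, 1.97], [-1.29, 1.29], [0.11, 2.56], [-1.05, 4.19], [0.11, 1.86], [-2.63, 2.63]. Speed limits (rad/s): [2.22, 2.22, 3.01, 3.01, 3.14, 3.14, 3.14].

### API

Orientations are given as a rotation vector (axis times angle).
In Python, from bench import bot, capture, get_calibration gives the robot as it stands.
- The arm moves only by the tool carry_out, never from a script. Its argument "series" is a list of rows, each an object with "fingers": the closure, from 0 (fully open) to 1 (shut); "xyz": the shift along the tool's x, y, z in m, a list of three; "spin": the turn about the tool's z in rad. In form: [{"fingers": fingers, "xyz": [x, y, z], "spin": spin}, ...]. A call has 1 to 12 rows; each row is the pose to reach, as a shift and turn from the pose measured when the call began, along the tool's axes at that moment; what a row does not reach only later rows make up. A row lasts 1/8 s, in which the tool goes at most 62.5 mm and 10.7 degrees, less where a joint would pass 70% of its speed; a pose out of reach is approached as far as the arm can. A call with a gripper value outside its range is refused whole. The fingers move at their own pace and stop on an object; "grip_force" is the grip in N (left out, the last holds). Time passes only in rows, so rows that repeat a pose let the fingers close. It gives the time, the measured TCP pose, the force and the opening at its end, in the units of the state.
- bot.get_obs(): the state, without advancing time (a new reading comes with each control period).
- capture(name): name is "side" or "top" or "wrist"; returns (picture, depth): 400x640x3 uint8, red, green, blue; 400x640 float32, m along the optical axis (not along the pixel's ray), 0 where there is no reading.
- get_calibration(name): a dict with "camera_matrix" (3x3 intrinsics, pixels), "position" and "rotation" of the camera in the world. Camera axes: x right, y up, looking along -z (the intrinsics and any distortion apply to the point x, -y, -z); pixel columns grow to the right and rows downward; lengths in m; the calibration is good to about 2 mm. A picture is of the moment at which its call begins: read the wrist's pose just before it. get_calibration takes no time and is no camera call; for the wrist camera it gives the pose at the moment of the call.
- bot.sign_off(): hands the job in, once; it reports no verdict.
The state is a dict: "time_s": time; "qpos": joint angles; "qvel": joint speeds; "effort": joint torques, N m; "eef_pos": TCP position; "eef_rot": TCP orientation; "wrist_force": force on the tool from outside, world axes, zero at the start; "torque": the same for the moment, N m; "width": opening from 0.0 (shut) to 1.0 (fully open).
Only numpy, scipy, OpenCV 4.12 (cv2) and the standard library are available. Lean on these libraries where they do the work, as an engineer would, in place of code of your own. Each camera call takes 0.05 s, during which the arm holds its last target.

## Working session

There is one attempt and no reset: what is moved stays moved. The work goes in short steps, Python scripts to look and compute and a tool call to move; the robot and the scene stay as the last step left them, time stands still between calls to the robot, and variables do not carry over. Pictures are saved under pics/ and viewed, and the job is handed in when it is done.

Besides the shell and the picture viewer there is one more tool, called after "Emit:" as name([rows], argument=value, ...), one row to a line, values as JSON. carry_out: Moves the arm, as the interface text tells. Its arguments: {"type":"object","properties":{"series":{"type":"array","items":{"type":"object","properties":{"fingers":{"type":"number"},"xyz":{"type":"array","items":{"type":"number"}},"spin":{"type":"number"}}}},"grip_force":{"type":"number"}},"required":["series"]}

```bash
ls; mkdir -p pics; cat > h.py <<'E'
import numpy as np, cv2
from bench import bot, capture, get_calibration
from scipy.spatial.transform import Rotation as R
def snap(name,out):
    cal=get_calibration(name); p,d=capture(name)
    cv2.imwrite(f'pics/{out}.png',p[:,:,::-1]); np.savez(f'pics/{out}.npz',p=p,d=d,K=cal['camera_matrix'],pos=cal['position'],rot=cal['rotation'],)
    return p,d,cal
def load(out):
    z=np.load(f'pics/{out}.npz'); return z
def rotm(r):
    r=np.array(r); return r if r.shape==(3,3) else R.from_rotvec(r).as_matrix()
def xyz(z,u,v,d=None):
    K=z['K']; dd=z['d'][int(round(v)),int(round(u))] if d is None else d
    c=np.array([(u-K[0,2])/K[0,0]*dd,-(v-K[1,2])/K[1,1]*dd,-dd]); return rotm(z['rot'])@c+z['pos']
def atz(z,u,v,h):
    K=z['K']; c=np.array([(u-K[0,2])/K[0,0],-(v-K[1,2])/K[1,1],-1]); r=rotm(z['rot'])@c
    return z['pos']+r*(h-z['pos'][2])/r[2]
def crop(out,u0,v0,u1,v1,s,o2):
    p=cv2.imread(f'pics/{out}.png')[v0:v1,u0:u1]; cv2.imwrite(f'pics/{o2}.png',cv2.resize(p,None,fx=s,fy=s,interpolation=cv2.INTER_CUBIC))
E
python3 - <<'E'
from h import *
for n in ['top','side']:
    p,d,c=snap(n,n+'0'); print(n,c)
print(bot.get_obs())
E
```

```text
pics
top {'camera_matrix': array([[419.44039569,   0.        , 316.33512547],
       [  0.        , 419.44039569, 197.03858701],
       [  0.        ,   0.        ,   1.        ]]), 'position': array([ 0.46311452, -0.04715582,  1.09899588]), 'rotation': array([ 0.08483027, -0.04845597, -1.59048681])}
side {'camera_matrix': array([[431.8306159 ,   0.        , 320.81274284],
       [  0.        , 431.8306159 , 198.28046291],
       [  0.        ,   0.        ,   1.        ]]), 'position': array([ 0.60684861, -0.95183482,  0.54096022]), 'rotation': array([1.07943251, 0.02678896, 0.05854888])}
{'time_s': 0.1, 'qpos': array([ 1.05226796,  0.60004528, -0.00260288,  1.60004832,  0.0017908 ,
        0.94290822, -0.07978598]), 'qvel': array([-5.64984638e-04, -3.13800506e-03, -7.55940362e-04, -1.17662211e-04,
       -5.90721548e-05, -1.73128331e-03, -1.44947015e-04]), 'effort': array([ 5.80511973e-03, -7.77987099e+01,  1.56995796e+00, -2.58622742e+01,
        1.25725073e-02,  5.51092715e-03,  6.27042226e-06]), 'eef_pos': array([ 0.30982063, -0.65493517,  0.19090294]), 'eef_rot': array([-2.65374791e+00,  1.68017337e+00,  1.93878443e-03]), 'wrist_force': array([-0.29882748, -0.9834816 ,  0.69110101]), 'torque': array([ 0.02765621, -0.00234506, -0.05540826]), 'width': 0.9972170441704421}
```

View pics/top0.png

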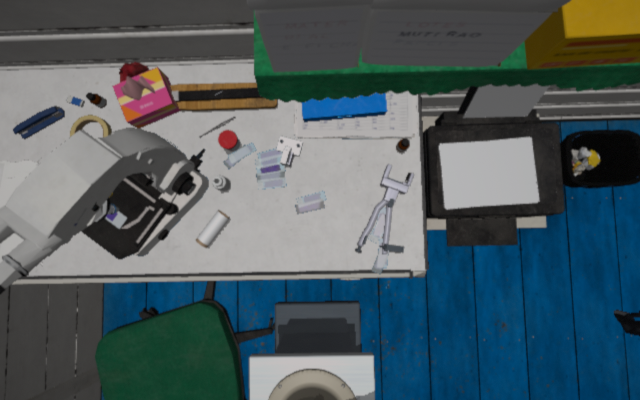

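View pics/side0.png

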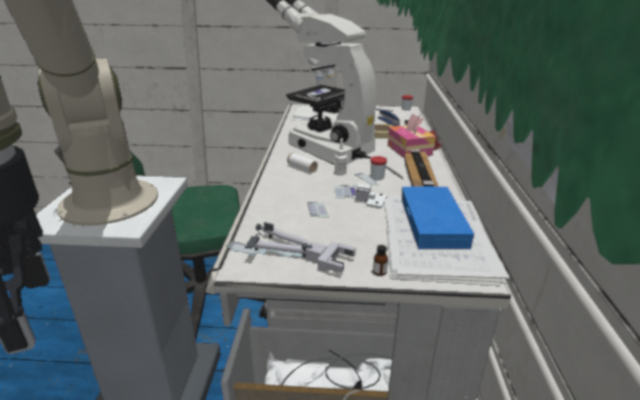

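```bash
python3 - <<'E'
from h import *
crop('top0',330,130,430,280,4,'c1'); crop('top0',200,110,330,220,6,'c2'); crop('side0',225,210,400,280,4.5,'c3'); crop('side0',280,140,400,230,6,'c4')
z=load('top0')
for n,u,v in [('jawL',397,178),('neck',387,198),('hold',290,150),('bottle',403,145),('pot',229,140),('table',330,230)]: print(n,xyz(z,u,v).round(4),atz(z,u,v,0.02).round(4))
E
```

```text
jawL [ 0.6027 -0.2364 -0.004 ] [ 0.5997 -0.2323  0.02  ]
neck [ 0.5477 -0.2034  0.0298] [ 0.5485 -0.2048  0.02  ]
hold [0.6784 0.0427 0.026 ] [0.6796 0.0432 0.02  ]
bottle [ 0.6771 -0.2431  0.0614] [ 0.6856 -0.2509  0.02  ]
pot [0.7012 0.1941 0.0592] [0.7102 0.2032 0.02  ]
table [ 0.4695 -0.0567 -0.0014] [ 0.4694 -0.0565  0.02  ]
```

View pics/c1.png

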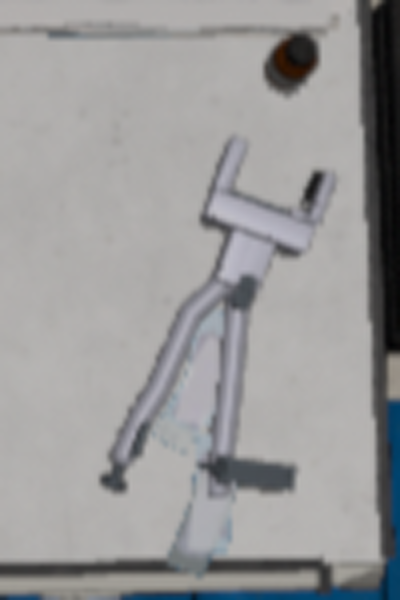

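View pics/c2.png

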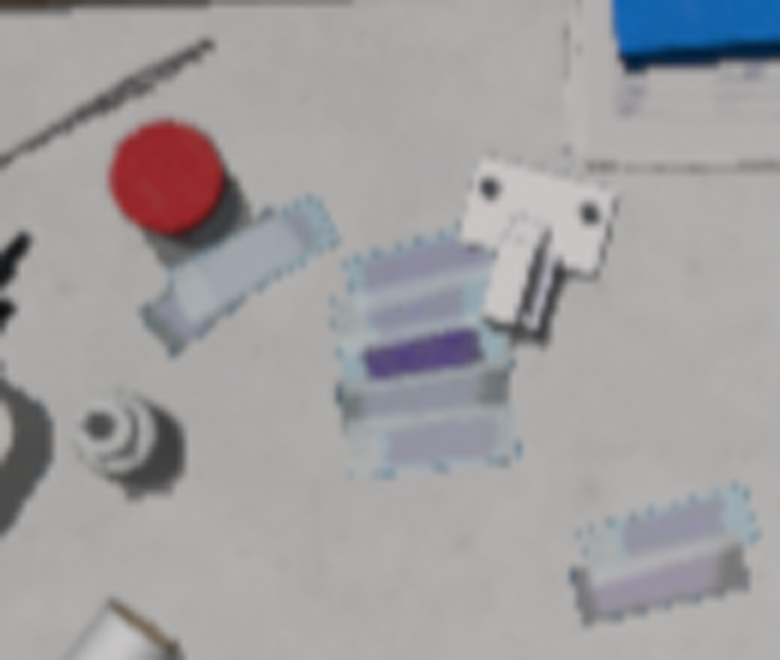

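View pics/c3.png

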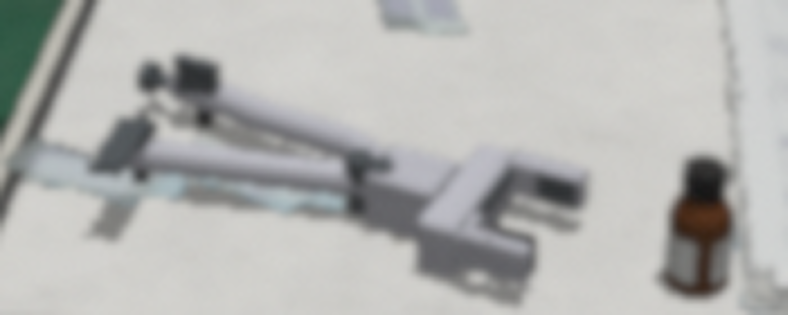

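View pics/c4.png

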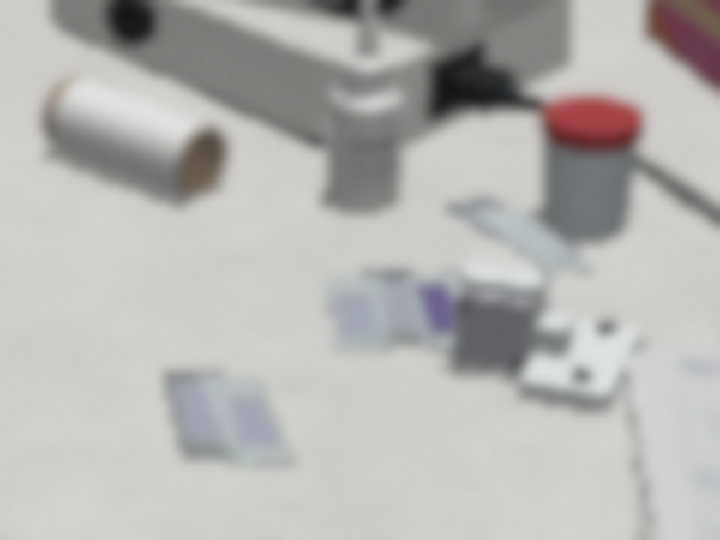

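```bash
cat >> h.py <<'E'
def tool():
    o=bot.get_obs(); return np.array(o['eef_pos']),R.from_rotvec(o['eef_rot']).as_matrix(),o
def need(target,yaw_x=None):
    """shift in tool axes to world target TCP; yaw_x = desired world angle of tool x (mod pi)"""
    p,M,o=tool(); s=M.T@(np.array(target)-p); cur=np.arctan2(M[1,0],M[0,0]); sp=None
    if yaw_x is not None:
        sp=-((yaw_x-cur+np.pi/2)%np.pi-np.pi/2)  # tool z down: spin + => world yaw -
    print('shift',s.round(4),'spin',sp,'q7',o['qpos'][6].round(3),'cur yaw',cur.round(3)); return s,sp
E
python3 - <<'E'
from h import *
c=get_calibration('wrist'); p,M,o=tool()
print(M.round(3)); print('cam in tool',(M.T@(c['position']-p)).round(4)); print((M.T@rotm(c['rotation'])).round(3)); print(c['camera_matrix'])
z=load('top0')
f=lambda n,u,v,h: print(n,atz(z,330+u/4,130+v/4,h).round(4))
f('fixed tip',238,138,.03);f('mov tip',330,172,.03)
f('head fl',215,192,.03);f('head fr',313,228,.03);f('head bl',203,218,.03);f('head br',300,250,.03);f('neck c?',248,258,.03)
P=np.array([xyz(z,u,v) for u in range(350,412) for v in range(160,262)])
Q=P[(P[:,2]>.02)&(P[:,2]<.06)]
print(len(Q)); np.save('pics/Q.npy',Q)
for h in [(.02,.024),(.024,.028),(.028,.032),(.032,.036),(.036,.045),(.045,.06)]: print(h,((Q[:,2]>h[0])&(Q[:,2]<h[1])).sum())
im=np.full((600,600,3),255,np.uint8)
for q in Q:
    c=(int((-0.05-q[1])*2000)-20,int((0.65-q[0])*2000)); t=int(np.clip((q[2]-.015)/.03*255,0,255)); cv2.circle(im,c,2,(t,0,255-t),-1)
cv2.imwrite('pics/pc.png',im)
E
```

```text
[[ 0.428 -0.904 -0.001]
 [-0.904 -0.428  0.001]
 [-0.001  0.    -1.   ]]
cam in tool [-0.0007 -0.0741 -0.1829]
[[ 1.    -0.001  0.   ]
 [-0.001 -0.957 -0.289]
 [ 0.     0.289 -0.957]]
[[292.19345381   0.         320.04934176]
 [  0.         292.19345381 203.17924815]
 [  0.           0.           1.        ]]
fixed tip [ 0.6337 -0.2127  0.03  ]
mov tip [ 0.6104 -0.2705  0.03  ]
head fl [ 0.5992 -0.1968  0.03  ]
head fr [ 0.5746 -0.2583  0.03  ]
head bl [ 0.5826 -0.1886  0.03  ]
head br [ 0.5607 -0.2495  0.03  ]
neck c? [ 0.5563 -0.2163  0.03  ]
1291
(0.02, 0.024) 238
(0.024, 0.028) 420
(0.028, 0.032) 393
(0.032, 0.036) 90
(0.036, 0.045) 149
(0.045, 0.06) 1
```

View pics/pc.png

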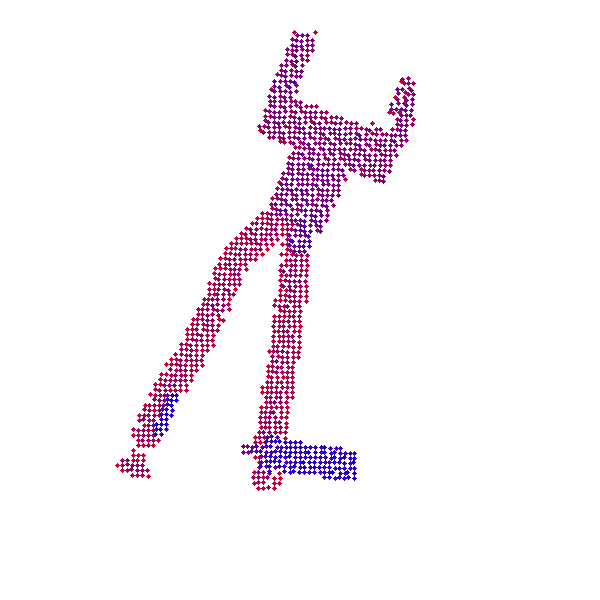

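```bash
python3 - <<'E'
from h import *
need([0.5545,-0.2145,0.19],np.radians(68.5))
E
```

```text
shift [-0.2935 -0.4095  0.0013] spin 0.8171903313449231 q7 -0.08 cur yaw -1.129
```

Emit:
carry_out([
  {"fingers":0,"xyz":[-0.03,-0.042,0],"spin":0.08},
  {"fingers":0,"xyz":[-0.06,-0.083,0],"spin":0.16},
  {"fingers":0,"xyz":[-0.09,-0.125,0],"spin":0.25},
  {"fingers":0,"xyz":[-0.12,-0.167,0],"spin":0.33},
  {"fingers":0,"xyz":[-0.15,-0.209,0],"spin":0.41},
  {"fingers":0,"xyz":[-0.18,-0.25,0],"spin":0.5},
  {"fingers":0,"xyz":[-0.21,-0.292,0],"spin":0.58},
  {"fingers":0,"xyz":[-0.24,-0.334,0],"spin":0.66},
  {"fingers":0,"xyz":[-0.27,-0.376,0],"spin":0.74},
  {"fingers":0,"xyz":[-0.2935,-0.4095,0],"spin":0.817},
  {"fingers":0,"xyz":[-0.2935,-0.4095,0],"spin":0.817},
  {"fingers":0,"xyz":[-0.2935,-0.4095,0],"spin":0.817},
])

```text
time_s: 1.6
eef_pos: [0.554, -0.2148, 0.191]
eef_rot: [1.769, -2.595, -0.002]
wrist_force: [-0.7, 0.4, 0.7]
width: 1.002
```

```bash
python3 - <<'E'
from h import *
p,M,o=tool(); print(p,M.round(3),o['time_s'],o['qpos'].round(2),o['wrist_force'])
snap('wrist','w1'); snap('top','t1')
z=load('w1'); print(z['d'].max())
E
```

```text
[ 0.55399763 -0.21484902  0.1910003 ] [[-0.366 -0.931 -0.002]
 [-0.931  0.366  0.001]
 [-0.     0.002 -1.   ]] 1.6 [ 0.13  0.45  0.2   1.92 -0.12  0.79 -1.54] [-0.71415566  0.36053032  0.7064551 ]
1.5418885
```

View pics/w1.png

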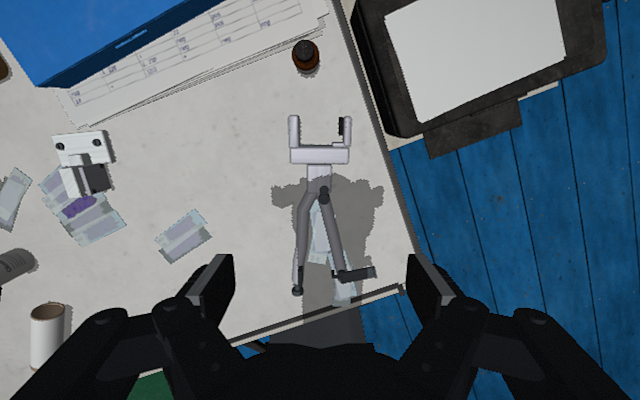

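```bash
python3 - <<'E'
from h import *
crop('w1',270,95,390,305,3.8,'w1a'); crop('w1',30,110,150,220,6,'w1b')
E
```

```text
(no output)
```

View pics/w1a.png

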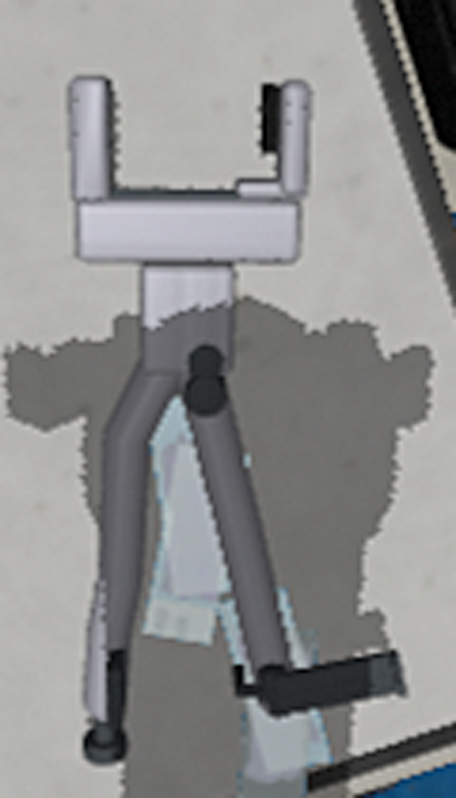

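View pics/w1b.png

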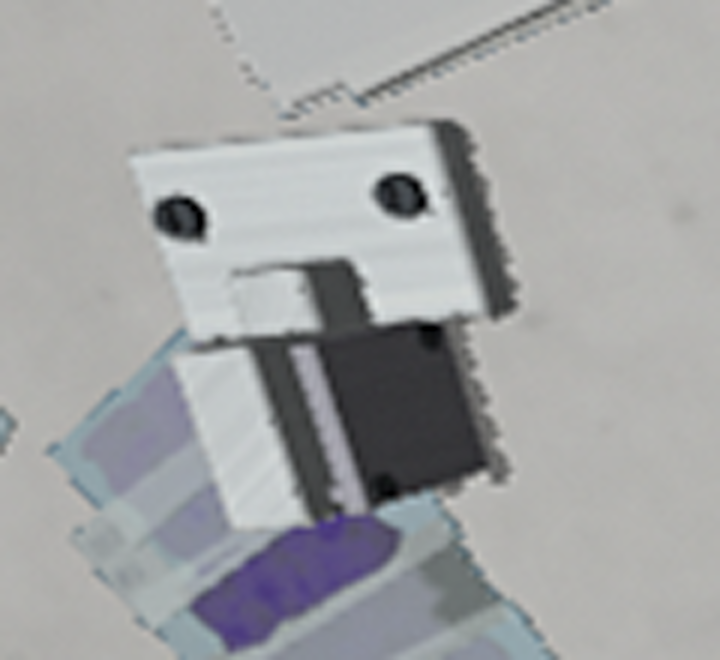

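```bash
python3 - <<'E'
from h import *
z=load('w1')
A=lambda u,v,h: atz(z,270+u/3.8,95+v/3.8,h)
n=[A(u,v,.033) for u,v in [(143,263),(234,263),(143,371),(234,371)]]
for q in n: print(q.round(4))
m=np.mean(n,0); ax=(n[0]+n[1]-n[2]-n[3]); ay=n[0]+n[2]-n[1]-n[3]
print('neck block c',m.round(4),np.degrees(np.arctan2(ax[1],ax[0])),np.degrees(np.arctan2(-ay[0],ay[1])),np.linalg.norm(ax)/2,np.linalg.norm(ay)/2)
h=[A(u,v,.033) for u,v in [(78,200),(300,200),(78,263),(300,263)]]
ay=h[0]+h[2]-h[1]-h[3]; print('head',[q.round(4) for q in h],np.degrees(np.arctan2(-ay[0],ay[1])),np.linalg.norm(ay)/2)
B=lambda u,v,h: atz(z,30+u/6,110+v/6,h)
f=[B(u,v,.014) for u,v in [(132,155),(432,125),(488,318),(190,340)]]
print('foot',[q.round(4) for q in f],np.linalg.norm(f[0]-f[1]),np.linalg.norm(f[0]-f[3]),np.mean(f,0).round(4))
a=f[0]+f[3]-f[1]-f[2]; print('yaw',np.degrees(np.arctan2(-a[0],a[1])))
g=[B(u,v,.042) for u,v in [(178,362),(250,345),(305,520),(235,528)]]
# front end
print('up',[q.round(4) for q in g],np.linalg.norm(g[0]-g[1]),np.linalg.norm(g[0]-g[3]))
for u,v in [(220,430),(400,400)]: print(xyz(z,30+u/6,110+v/6))
for u,v in [(188,300),(188,230)]: print(xyz(z,270+u/3.8,95+v/3.8))
E
```

```text
[ 0.5761 -0.207   0.033 ]
[ 0.5659 -0.2331  0.033 ]
[ 0.5442 -0.194   0.033 ]
[ 0.5337 -0.2209  0.033 ]
neck block c [ 0.555  -0.2137  0.033 ] -21.43137680329198 -21.394891922041793 0.03443262157811484 0.02847000724936315
head [array([ 0.6011, -0.1958,  0.033 ]), array([ 0.5766, -0.2585,  0.033 ]), array([ 0.5835, -0.1883,  0.033 ]), array([ 0.5585, -0.252 ,  0.033 ])] -21.398949513538824 0.06789204701285283
foot [array([0.7176, 0.0686, 0.014 ]), array([0.7006, 0.0092, 0.014 ]), array([0.6635, 0.0204, 0.014 ]), array([0.6821, 0.0803, 0.014 ])] 0.06177896360604721 0.037431030523267794 [0.6909 0.0446 0.014 ]
yaw -16.60376645041127
up [array([0.6748, 0.06  , 0.042 ]), array([0.6725, 0.0452, 0.042 ]), array([0.6394, 0.0558, 0.042 ]), array([0.643 , 0.0696, 0.042 ])] 0.014972514717834508 0.03314946213753897
[0.66054592 0.05959643 0.04300489]
[0.65467908 0.03990816 0.02295703]
[ 0.55979078 -0.21543565  0.03016453]
[ 0.580057   -0.22339119  0.0293073 ]
```

```bash
python3 - <<'E'
from h import *
need([0.5546,-0.2136,0.002],np.radians(68.6))
E
```

```text
shift [-0.0024 -0.0003  0.1892] spin -0.0031172028500572324 q7 -1.541 cur yaw -1.947
```

Emit:
carry_out([
  {"fingers":0,"xyz":[-0.001,0,0.05],"spin":0},
  {"fingers":0,"xyz":[-0.002,0,0.1],"spin":0},
  {"fingers":0,"xyz":[-0.002,0,0.14],"spin":0},
  {"fingers":0,"xyz":[-0.002,0,0.17],"spin":0},
  {"fingers":0,"xyz":[-0.002,0,0.188],"spin":0},
  {"fingers":0,"xyz":[-0.002,0,0.188],"spin":0},
])

```text
time_s: 2.45
eef_pos: [0.5533, -0.2145, 0.0024]
eef_rot: [1.764, -2.598, -0.004]
wrist_force: [-0.3, 0.5, 0.1]
width: 1.003
```

```bash
python3 - <<'E'
from h import *
snap('wrist','w2'); snap('side','s2')
crop('s2',225,180,400,290,4.5,'s2c')
E
```

```text
(no output)
```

View pics/w2.png

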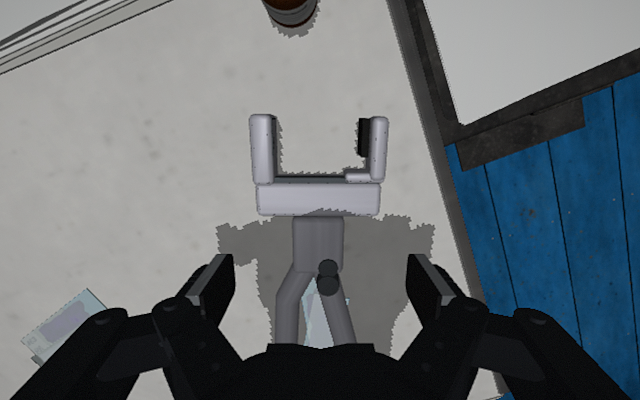

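View pics/s2c.png

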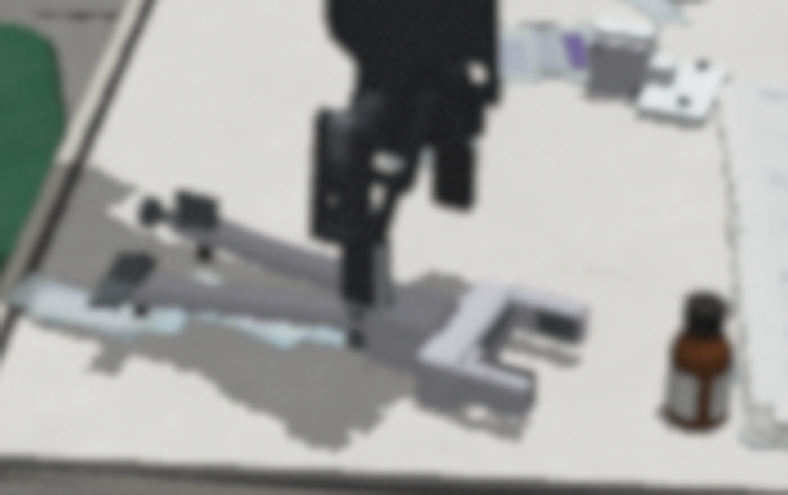

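```bash
python3 - <<'E'
from h import *
z=load('w2'); p,M,o=tool()
n=[atz(z,u,v,.031) for u,v in [(294,216),(342.5,216),(294,272),(342.5,272)]]
m=np.mean(n,0); ax=(n[0]+n[1]-n[2]-n[3]); ay=n[0]+n[2]-n[1]-n[3]
print(m.round(4),np.degrees(np.arctan2(ax[1],ax[0])),np.linalg.norm(ax)/2,np.linalg.norm(ay)/2); print('in tool',(M.T@(m-p)).round(4),p)
E
```

```text
[ 0.5556 -0.2135  0.031 ] -21.69945168412377 0.03528652917617403 0.027971851616652617
in tool [-0.0014 -0.0006 -0.027 ] [ 0.55448855 -0.21451109  0.00400865]
```

Emit:
carry_out([
  {"fingers":0.3,"xyz":[-0.001,0,0.001],"spin":0},
  {"fingers":0.6,"xyz":[-0.001,0,0.001],"spin":0},
  {"fingers":0.9,"xyz":[-0.001,0,0.001],"spin":0},
  {"fingers":0.9,"xyz":[-0.001,0,0.001],"spin":0},
  {"fingers":0.9,"xyz":[-0.001,0,0.001],"spin":0},
], grip_force=70)

```text
time_s: 3.18
eef_pos: [0.5548, -0.2136, 0.003]
eef_rot: [1.766, -2.599, -0.001]
wrist_force: [0.6, -0.0, 0.1]
width: 0.101
```

```bash
python3 - <<'E'
from h import *
snap('wrist','w3'); snap('side','s3')
crop('s3',225,180,400,290,4.5,'s3c')
E
```

```text
(no output)
```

View pics/w3.png

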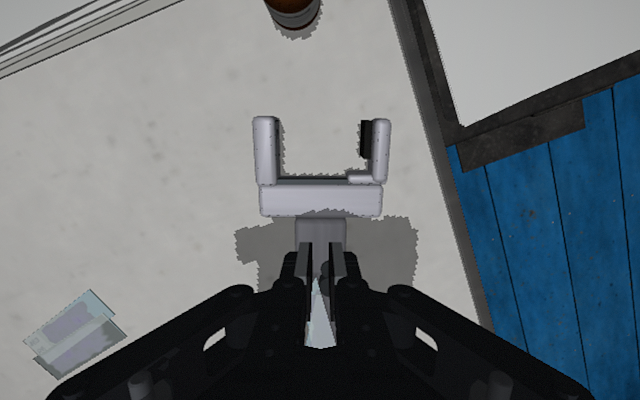

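View pics/s3c.png

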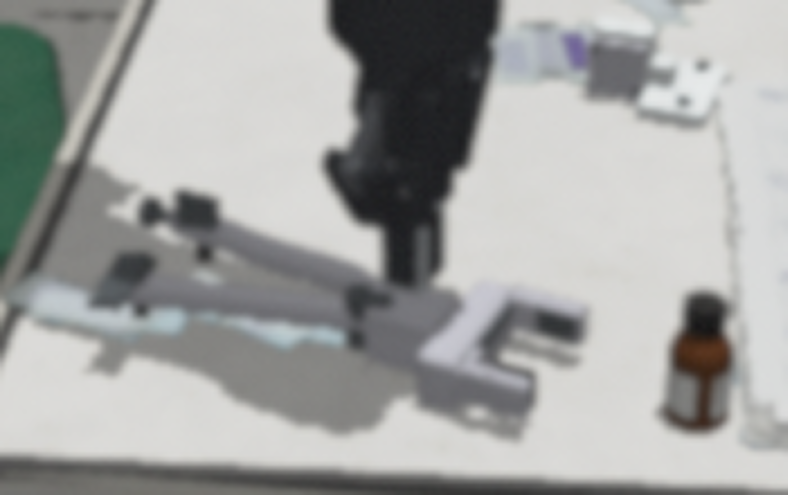

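```bash
python3 - <<'E'
from h import *
z=load('w3'); p,M,o=tool(); print(p,o['width'],o['wrist_force'])
for u,v in [(200,100),(320,230),(305,250),(340,250),(305,265),(297,255),(350,250),(320,198),(320,300)]:
    q=xyz(z,u,v); print((u,v),z['d'][v,u].round(4),q.round(4),(M.T@(q-p)).round(4))
z=load('w2')
for u,v in [(225,260),(414,260),(225,280),(230,258),(228,290),(200,300)]:
    q=xyz(z,u,v); print((u,v),z['d'][v,u].round(4),q.round(4),(M.T@(q-p)).round(4))
z=load('s3')
for u,v in [(404,265),(430,265),(405,280),(400,240)]:
    q=xyz(z,225+u/4.5,180+v/4.5); print(q.round(4))
crop('w3',240,180,400,360,4,'w3c')
E
```

```text
[ 0.55481838 -0.21357529  0.00298095] 0.09821261087577725 [ 0.25475773 -0.62276697  0.06678133]
(200, 100) 0.1756 [ 0.6579 -0.1759 -0.    ] [-0.073 -0.082  0.003]
(320, 230) 0.1671 [ 0.5648 -0.2167  0.0305] [-0.0008 -0.0105 -0.0275]
(305, 250) 0.1426 [ 0.5675 -0.2099  0.0561] [-0.0081 -0.0104 -0.0532]
(340, 250) 0.1422 [ 0.5613 -0.2258  0.0564] [ 0.0089 -0.0105 -0.0535]
(305, 265) 0.1285 [ 0.5671 -0.2105  0.0709] [-0.0074 -0.0103 -0.0679]
(297, 255) 0.1461 [ 0.5653 -0.2045  0.0536] [-0.0123 -0.0064 -0.0506]
(350, 250) 0.2036 [ 5.319e-01 -2.261e-01  5.000e-04] [0.0201 0.0167 0.0025]
(320, 198) 0.1626 [ 0.5823 -0.2236  0.0295] [-0.0008 -0.0292 -0.0265]
(320, 300) 0.2124 [ 0.5036 -0.1925  0.0031] [-0.0008  0.0554 -0.0001]
(225, 260) 0.1324 [ 0.5794 -0.1777  0.0661] [-0.0424 -0.0096 -0.0631]
(414, 260) 0.1324 [ 0.5479 -0.2574  0.066 ] [ 0.0432 -0.0096 -0.063 ]
(225, 280) 0.1293 [ 0.5725 -0.1761  0.0714] [-0.0414 -0.0026 -0.0684]
(230, 258) 0.138 [ 0.5775 -0.1776  0.0608] [-0.0418 -0.0078 -0.0578]
(228, 290) 0.1353 [ 0.5655 -0.1727  0.0675] [-0.0419  0.0051 -0.0645]
(200, 300) 0.1075 [ 0.5778 -0.1759  0.0928] [-0.0435 -0.0074 -0.0898]
[ 0.5539 -0.2297  0.0614]
[ 0.5646 -0.2133  0.051 ]
[ 0.5544 -0.2304  0.0539]
[ 0.5522 -0.2304  0.0749]
```

View pics/w3c.png

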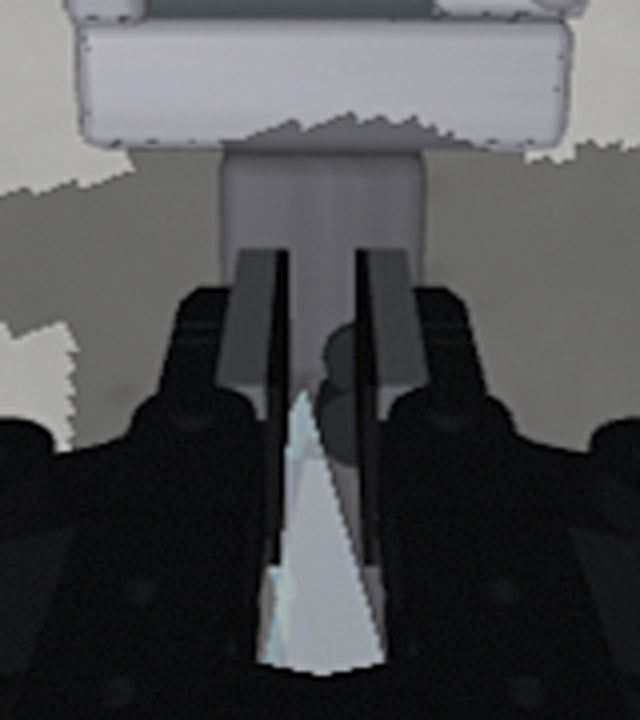

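```bash
python3 - <<'E'
from h import *
p,M,o=tool()
for n in ['w2','w3']:
    z=load(n); L=[]
    for v in range(200,400):
        for u in range(150,490):
            d=z['d'][v,u]
            if d>0:
                q=M.T@(xyz(z,u,v)-p)  # both taken near same pose
                if abs(q[0])<.06 and abs(q[1])<.014 and q[2]<-.034: L.append((*q,u,v))
    L=np.array(L); i=np.argsort(-L[:,2])[:400:40]; print(n,len(L)); print(L[i].round(4))
z=load('s3'); L=[]
for v in range(200,260):
    for u in range(290,340):
        q=xyz(z,u,v)
        if .03<q[2]<.08: L.append((*q,u,v))
L=np.array(L); 
for uu in (312,314,316,318,320): 
    k=L[L[:,3]==uu]; print(uu,k[-6:].round(4).tolist())
E
```

```text
w2 17186
[[-4.21e-02 -1.50e-03 -5.20e-02  2.34e+02  2.64e+02]
 [ 4.37e-02 -2.20e-03 -5.42e-02  4.08e+02  2.65e+02]
 [ 4.36e-02  1.08e-02 -5.50e-02  4.06e+02  2.89e+02]
 [ 4.37e-02 -8.30e-03 -5.56e-02  4.10e+02  2.55e+02]
 [ 4.36e-02  3.70e-03 -5.65e-02  4.08e+02  2.78e+02]
 [ 4.35e-02 -6.40e-03 -5.70e-02  4.10e+02  2.60e+02]
 [ 4.40e-02  1.14e-02 -5.75e-02  4.08e+02  2.93e+02]
 [ 4.48e-02 -9.50e-03 -5.80e-02  4.14e+02  2.55e+02]
 [-4.62e-02 -9.20e-03 -5.85e-02  2.20e+02  2.56e+02]
 [-4.18e-02  1.10e-03 -5.90e-02  2.31e+02  2.76e+02]]
w3 26050
[[ 3.90e-03 -9.80e-03 -4.25e-02  3.29e+02  2.42e+02]
 [-5.40e-03 -1.01e-02 -4.56e-02  3.11e+02  2.44e+02]
 [ 8.30e-03 -1.03e-02 -4.73e-02  3.38e+02  2.45e+02]
 [ 7.30e-03 -1.07e-02 -4.82e-02  3.36e+02  2.45e+02]
 [-1.39e-02 -6.10e-03 -4.90e-02  2.94e+02  2.54e+02]
 [-1.08e-02 -1.09e-02 -4.98e-02  3.00e+02  2.46e+02]
 [ 4.70e-03 -1.02e-02 -5.05e-02  3.31e+02  2.48e+02]
 [-1.32e-02 -6.10e-03 -5.12e-02  2.95e+02  2.56e+02]
 [-4.80e-03  1.90e-03 -5.19e-02  3.12e+02  2.71e+02]
 [-1.51e-02 -6.40e-03 -5.27e-02  2.91e+02  2.57e+02]]
312 [[0.5465, -0.207
[... 529 characters left out ...]
55, -0.2099, 0.0307, 316.0, 246.0], [0.5553, -0.2141, 0.0311, 316.0, 247.0], [0.5556, -0.2173, 0.0308, 316.0, 248.0], [0.5558, -0.2204, 0.0305, 316.0, 249.0], [0.5563, -0.2272, 0.0303, 316.0, 251.0]]
318 [[0.5592, -0.2105, 0.0313, 318.0, 246.0], [0.5594, -0.2133, 0.0307, 318.0, 247.0], [0.5597, -0.2173, 0.031, 318.0, 248.0], [0.5599, -0.2207, 0.0309, 318.0, 249.0], [0.5604, -0.2287, 0.0315, 318.0, 251.0], [0.5607, -0.2318, 0.0313, 318.0, 252.0]]
320 [[0.5638, -0.2177, 0.0315, 320.0, 248.0], [0.5641, -0.2212, 0.0315, 320.0, 249.0], [0.5642, -0.2238, 0.0308, 320.0, 250.0], [0.5649, -0.2343, 0.0308, 320.0, 253.0], [0.5655, -0.2436, 0.0301, 320.0, 256.0], [0.5659, -0.2509, 0.0305, 320.0, 258.0]]
```

Emit:
carry_out([
  {"fingers":0,"xyz":[0,0,0],"spin":0},
  {"fingers":0,"xyz":[0,0,0],"spin":0},
  {"fingers":0,"xyz":[0,0,0],"spin":0},
  {"fingers":0,"xyz":[0,0,0],"spin":0},
  {"fingers":0,"xyz":[0,0,0.012],"spin":0},
  {"fingers":0,"xyz":[0,0,0.025],"spin":0},
  {"fingers":0,"xyz":[0,0,0.025],"spin":0},
])

```text
time_s: 4.15
eef_pos: [0.5538, -0.2132, -0.0236]
eef_rot: [1.765, -2.597, -0.004]
wrist_force: [0.1, 0.2, 0.6]
width: 0.996
```

Emit:
carry_out([
  {"fingers":0,"xyz":[0,0,0.009],"spin":0},
  {"fingers":0,"xyz":[0,0,0.018],"spin":0},
  {"fingers":0,"xyz":[0,0,0.018],"spin":0},
])

```text
time_s: 4.53
eef_pos: [0.5533, -0.213, -0.0425]
eef_rot: [1.764, -2.597, -0.006]
wrist_force: [-0.5, 0.8, -0.2]
width: 0.997
```

```bash
python3 - <<'E'
from h import *
snap('wrist','w4'); snap('side','s4')
crop('s4',225,180,400,290,4.5,'s4c')
E
```

```text
(no output)
```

View pics/w4.png

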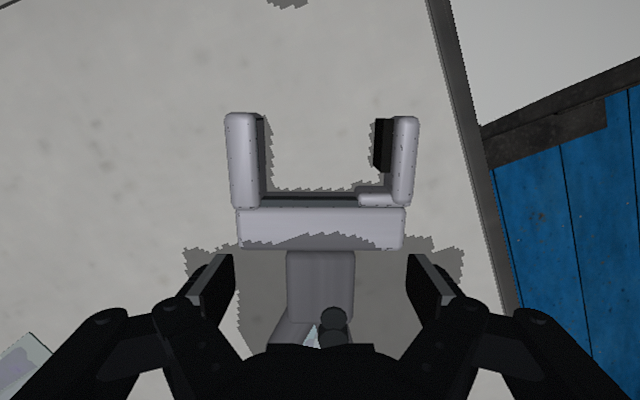

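View pics/s4c.png

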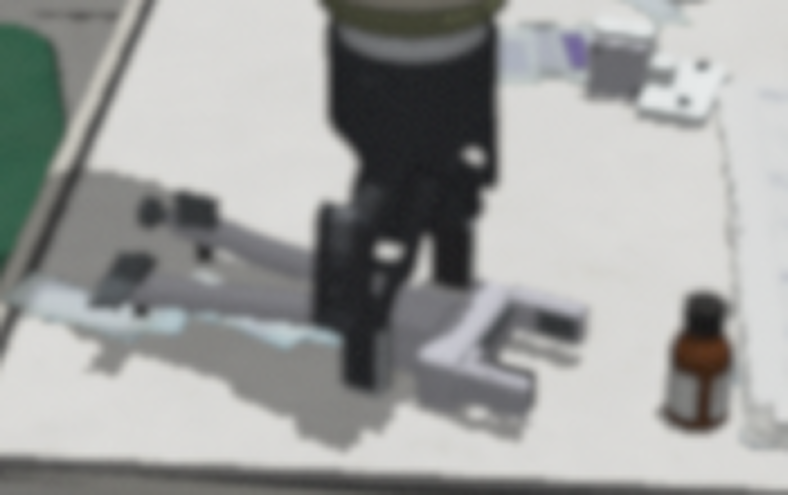

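```bash
python3 - <<'E'
from h import *
z=load('w4'); p,M,o=tool(); print(p,o['wrist_force'])
n=[atz(z,u,v,.031) for u,v in [(287,251),(355,251)]]
for q in n: print((M.T@(q-p)).round(4), q.round(4))
E
```

```text
[ 0.55375278 -0.21321809 -0.04171216] [-0.70471928  0.11021708  0.46543455]
[-0.0143 -0.0194 -0.0728] [ 0.5773 -0.2071  0.031 ]
[ 0.0136 -0.0195 -0.0728] [ 0.567  -0.2332  0.031 ]
```

Emit:
carry_out([
  {"fingers":0.3,"xyz":[0,0,-0.001],"spin":0},
  {"fingers":0.6,"xyz":[0,0,-0.001],"spin":0},
  {"fingers":0.9,"xyz":[0,0,-0.001],"spin":0},
  {"fingers":0.9,"xyz":[0,0,-0.001],"spin":0},
  {"fingers":0.9,"xyz":[0,0,-0.001],"spin":0},
], grip_force=70)

```text
time_s: 5.25
eef_pos: [0.5543, -0.2133, -0.0398]
eef_rot: [1.765, -2.598, -0.003]
wrist_force: [-0.6, 1.0, 9.5]
width: 0.339
```

Emit:
carry_out([
  {"fingers":0.9,"xyz":[0,0,-0.01],"spin":0},
  {"fingers":0.9,"xyz":[0,0,-0.035],"spin":0},
  {"fingers":0.9,"xyz":[0,0,-0.07],"spin":0},
  {"fingers":0.9,"xyz":[0,0,-0.095],"spin":0},
  {"fingers":0.9,"xyz":[0,0,-0.095],"spin":0},
])

```text
time_s: 5.88
eef_pos: [0.5552, -0.2137, 0.0569]
eef_rot: [-1.765, 2.598, -0.001]
wrist_force: [-1.0, -0.3, -6.6]
width: 0.341
```

```bash
python3 - <<'E'
from h import *
p,M,o=tool(); print(p,o['wrist_force'],o['torque'])
need([0.595,0.0727,p[2]],np.radians(73.4))
snap('side','s5'); crop('s5',225,150,400,290,4,'s5c')
E
```

```text
[ 0.55520793 -0.21370131  0.05687748] [-1.0498437  -0.27653383 -6.56645394] [ 0.03439048 -0.07059427 -0.01194045]
shift [-2.809e-01  6.850e-02  1.000e-04] spin -0.08765487404536643 q7 -1.496 cur yaw -1.948
```

View pics/s5c.png

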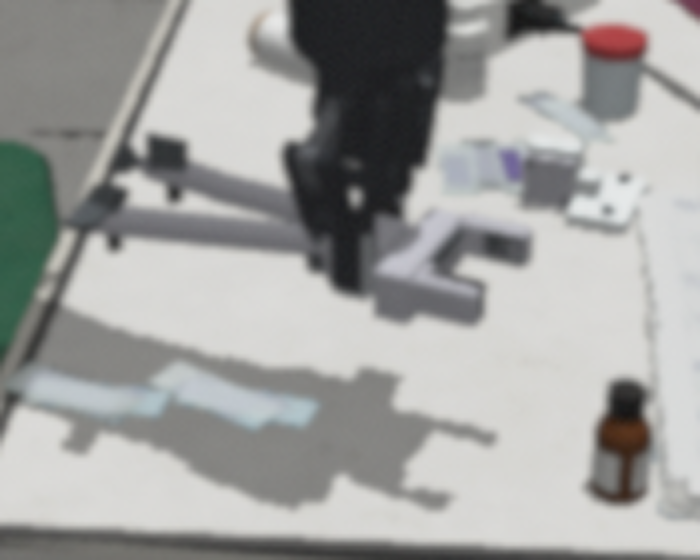

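Emit:
carry_out([
  {"fingers":0.9,"xyz":[-0.03,0.007,0],"spin":-0.01},
  {"fingers":0.9,"xyz":[-0.07,0.017,0],"spin":-0.02},
  {"fingers":0.9,"xyz":[-0.115,0.028,0],"spin":-0.035},
  {"fingers":0.9,"xyz":[-0.16,0.039,0],"spin":-0.05},
  {"fingers":0.9,"xyz":[-0.205,0.05,0],"spin":-0.065},
  {"fingers":0.9,"xyz":[-0.245,0.06,0],"spin":-0.077},
  {"fingers":0.9,"xyz":[-0.27,0.066,0],"spin":-0.085},
  {"fingers":0.9,"xyz":[-0.281,0.0685,0],"spin":-0.088},
  {"fingers":0.9,"xyz":[-0.281,0.0685,0],"spin":-0.088},
  {"fingers":0.9,"xyz":[-0.281,0.0685,0],"spin":-0.088},
])

```text
time_s: 7.18
eef_pos: [0.5939, 0.0712, 0.0554]
eef_rot: [1.875, -2.519, -0.001]
wrist_force: [0.1, -0.9, -6.0]
width: 0.339
```

```bash
python3 - <<'E'
from h import *
p,M,o=tool(); print(p,o['wrist_force'],o['torque'],o['time_s'],M.round(3))
snap('wrist','w6'); snap('top','t6'); crop('w6',190,0,450,200,3,'w6c')
E
```

```text
[0.59391624 0.07121107 0.05541726] [ 0.05449929 -0.86973536 -6.02623077] [-0.05325731 -0.00375193  0.03440652] 7.175 [[-0.287 -0.958 -0.002]
 [-0.958  0.287 -0.   ]
 [ 0.001  0.001 -1.   ]]
```

View pics/w6.png

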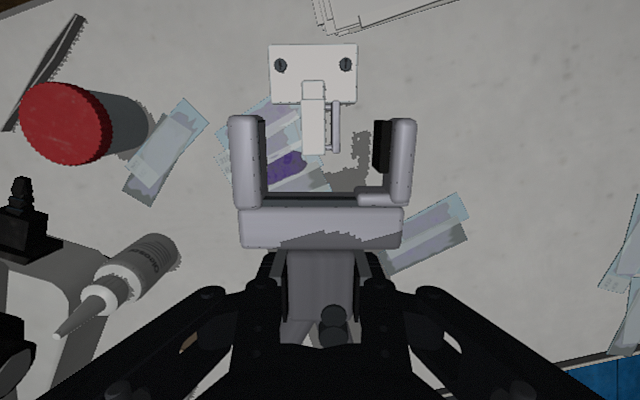

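View pics/w6c.png

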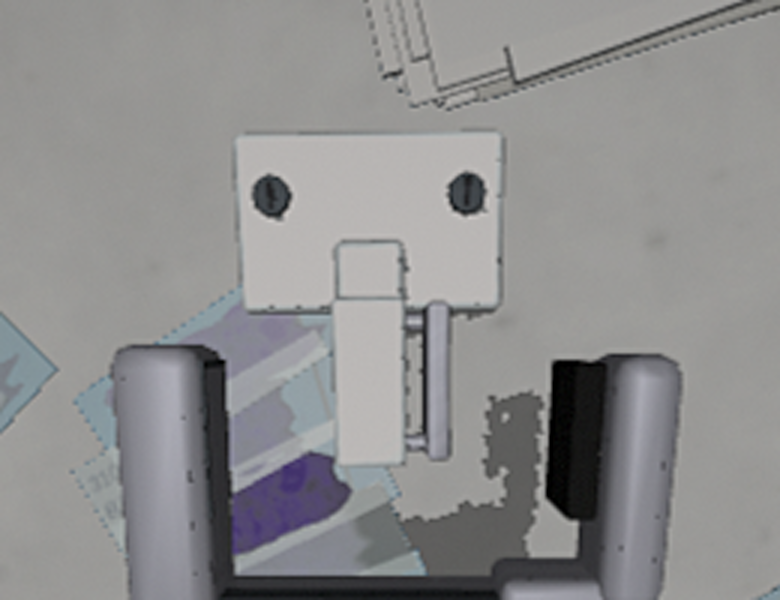

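```bash
python3 - <<'E'
from h import *
z=load('w6'); p,M,o=tool(); p0=np.array([0.59391624,0.07121107,0.05541726])
print(p-p0)
T=lambda u,v,h: (M.T@(atz(z,190+u/3,v/3,h)-p0)).round(4)
print('block front',T(337,464,.042),T(405,464,.042),'back',T(335,298,.042),T(403,298,.042))
print('cover top front',T(426,459,.04),T(450,459,.04),'rear',T(426,303,.04),T(449,303,.04))
print('foot',T(236,136,.014),T(500,133,.014),T(245,308,.014),T(500,305,.014))
D=lambda u,v:(M.T@(xyz(z,190+u/3,v/3)-p0)).round(4)
print('depth block',D(370,400),D(370,300),D(437,400),D(300,280))
for uv in [(160,400),(640,400),(650,500),(600,575),(300,580)]: print('jaw',uv,D(*uv))
z_j=p0[2]-(-0.07)
for h in [p0[2]+.073,p0[2]+.068]:
  print('jawtips',T(120,350,h),T(205,348,h),T(225,365,h),T(553,362,h),T(605,360,h),T(680,365,h))
E
```

```text
[0.00023929 0.00020696 0.00031419]
block front [-0.0127 -0.048   0.0134] [ 0.0024 -0.048   0.0134] back [-0.0125 -0.0829  0.0133] [ 0.0018 -0.0829  0.0133]
cover top front [ 0.0072 -0.0489  0.0154] [ 0.0126 -0.0489  0.0154] rear [ 0.0068 -0.082   0.0153] [ 0.0117 -0.082   0.0153]
foot [-0.0363 -0.1193  0.0413] [ 0.0243 -0.12    0.0413] [-0.036  -0.0819  0.0413] [ 0.0257 -0.0827  0.0413]
depth block [-0.0053 -0.0619  0.0128] [-0.0052 -0.0825  0.013 ] [ 0.0094 -0.0618  0.0152] [-0.0229 -0.0885  0.0448]
jaw (160, 400) [-0.0296 -0.0669 -0.0707]
jaw (640, 400) [ 0.0304 -0.0669 -0.0703]
jaw (650, 500) [ 0.0325 -0.0545 -0.0711]
jaw (600, 575) [ 0.0277 -0.0436 -0.0675]
jaw (300, 580) [-0.0153 -0.0375 -0.0475]
jawtips [-0.0333 -0.0729 -0.0731] [-0.0231 -0.0731 -0.0731] [-0.0208 -0.0712 -0.0731] [ 0.0188 -0.0716 -0.0731] [ 0.025  -0.0718 -0.0731] [ 0.0341 -0.0712 -0.0731]
jawtips [-0.0348 -0.0729 -0.0681] [-0.0241 -0.0731 -0.0681] [-0.0217 -0.0711 -0.0681] [ 0.0197 -0.0715 -0.0681] [ 0.0262 -0.0717 -0.0681] [ 0.0357 -0.0711 -0.0681]
```

Emit:
carry_out([
  {"fingers":0.9,"xyz":[-0.0005,-0.001,0.01],"spin":-0.006},
  {"fingers":0.9,"xyz":[-0.0007,-0.0022,0.03],"spin":-0.012},
  {"fingers":0.9,"xyz":[-0.0007,-0.0022,0.05],"spin":-0.012},
  {"fingers":0.9,"xyz":[-0.0007,-0.0022,0.05],"spin":-0.012},
  {"fingers":0.9,"xyz":[-0.0007,-0.0022,0.05],"spin":-0.012},
])

```text
time_s: 7.9
eef_pos: [0.5966, 0.071, 0.0059]
eef_rot: [1.889, -2.509, -0.001]
wrist_force: [-0.2, 0.4, -5.0]
width: 0.343
```

```bash
python3 - <<'E'
from h import *
p,M,o=tool(); print(p,o['wrist_force'],o['time_s'],M.round(3))
np.savez('pics/p7.npz',p=p,M=M)
snap('wrist','w7'); crop('w7',190,0,450,200,3,'w7c')
E
```

```text
[0.59662468 0.07103096 0.00593574] [-0.15287726  0.37103698 -5.01207401] 7.9 [[-0.276 -0.961 -0.001]
 [-0.961  0.276  0.   ]
 [ 0.     0.001 -1.   ]]
```

View pics/w7c.png

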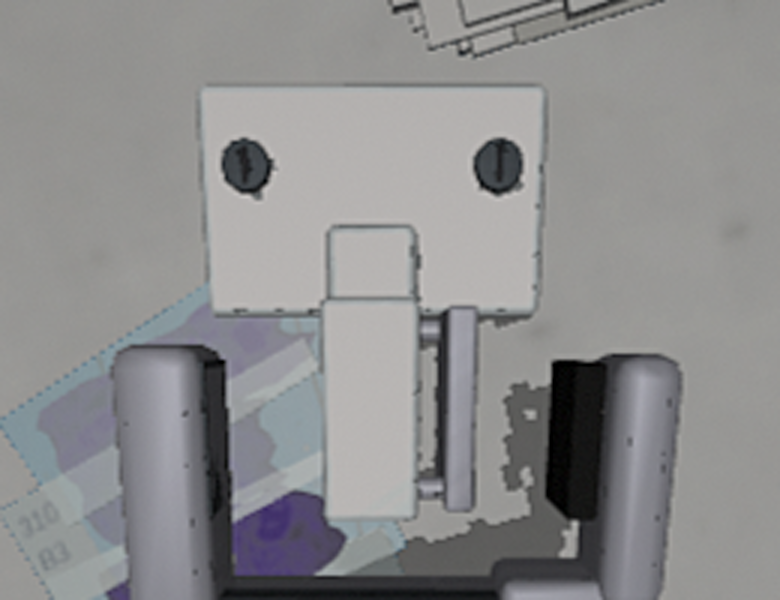

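```bash
python3 - <<'E'
from h import *
z=load('w7'); k=np.load('pics/p7.npz'); p0,M=k['p'],k['M']
T=lambda u,v,h: (M.T@(atz(z,190+u/3,v/3,h)-p0)).round(4)
print('block front',T(327,518,.042),T(415,518,.042),'back',T(322,299,.042),T(418,299,.042))
print('cover',T(444,509,.04),T(475,509,.04),T(445,307,.04),T(478,307,.04))
print('foot',T(201,86,.014),T(545,86,.014),T(211,314,.014),T(540,314,.014))
E
```

```text
block front [-0.0115 -0.0454 -0.0361] [ 0.0034 -0.0454 -0.0361] back [-0.0116 -0.0804 -0.0361] [ 0.0035 -0.0804 -0.0361]
cover [ 0.0084 -0.0466 -0.0341] [ 0.0137 -0.0466 -0.0341] [ 0.0079 -0.0793 -0.0341] [ 0.0132 -0.0793 -0.0341]
foot [-0.0343 -0.1172 -0.0082] [ 0.0264 -0.1172 -0.0082] [-0.0348 -0.079  -0.0081] [ 0.0274 -0.0791 -0.0081]
```

Emit:
carry_out([
  {"fingers":0.9,"xyz":[0,0,0.012],"spin":0},
  {"fingers":0.9,"xyz":[0,0,0.026],"spin":0},
  {"fingers":0.9,"xyz":[0,0,0.038],"spin":0},
  {"fingers":0.9,"xyz":[0,0,0.0445],"spin":0},
  {"fingers":0.9,"xyz":[0,0,0.0455],"spin":0},
  {"fingers":0.9,"xyz":[0,0,0.0455],"spin":0},
])

```text
time_s: 8.7
eef_pos: [0.5969, 0.0712, -0.0394]
eef_rot: [1.89, -2.509, -0.0]
wrist_force: [0.5, 0.4, -6.2]
width: 0.336
```

```bash
python3 - <<'E'
from h import *
p,M,o=tool(); print(p,o['wrist_force'],o['time_s'],M.round(3))
snap('wrist','w8'); crop('w8',190,0,450,200,3,'w8c')
E
```

```text
[ 0.59691297  0.07115535 -0.03935157] [ 0.54279801  0.39615269 -6.17274968] 8.7 [[-0.276 -0.961 -0.   ]
 [-0.961  0.276  0.   ]
 [-0.     0.    -1.   ]]
```

View pics/w8c.png

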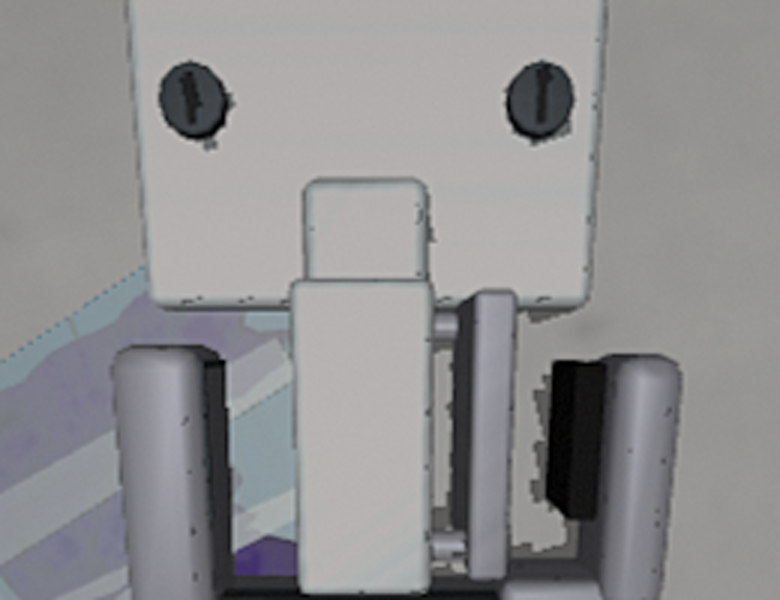

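Emit:
carry_out([
  {"fingers":0.9,"xyz":[0,0,0.001],"spin":0},
  {"fingers":0.9,"xyz":[0,0,0.002],"spin":0},
  {"fingers":0.9,"xyz":[0,0,0.002],"spin":0},
])

```text
time_s: 9.12
eef_pos: [0.5973, 0.0713, -0.0398]
eef_rot: [-1.889, 2.509, -0.0]
wrist_force: [-3.1, -0.3, 12.7]
width: 0.337
```

Emit:
carry_out([
  {"fingers":0.5,"xyz":[0,0,-0.001],"spin":0},
  {"fingers":0.2,"xyz":[0,0,-0.001],"spin":0},
  {"fingers":0,"xyz":[0,0,-0.001],"spin":0},
  {"fingers":0,"xyz":[0,0,-0.001],"spin":0},
  {"fingers":0,"xyz":[0,0,-0.02],"spin":0},
  {"fingers":0,"xyz":[0,0,-0.06],"spin":0},
  {"fingers":0,"xyz":[0,0.02,-0.09],"spin":0},
  {"fingers":0,"xyz":[0,0.06,-0.1],"spin":0},
  {"fingers":0,"xyz":[0,0.094,-0.1],"spin":0},
  {"fingers":0,"xyz":[0,0.094,-0.1],"spin":0},
  {"fingers":0,"xyz":[0,0.094,-0.1],"spin":0},
])

```text
time_s: 10.5
eef_pos: [0.508, 0.0973, 0.0611]
eef_rot: [-1.888, 2.507, -0.001]
wrist_force: [0.7, 0.5, -0.1]
width: 0.999
```

```bash
python3 - <<'E'
from h import *
p,M,o=tool(); print(p,o['wrist_force'],o['time_s'],M.round(3))
np.savez('pics/p9.npz',p=p,M=M)
snap('wrist','w9'); snap('top','t9');  crop('w9',240,60,400,360,2,'w9c'); crop('t9',240,120,340,240,6,'t9c')
E
```

```text
[0.50801203 0.0972568  0.06105588] [ 0.67935521  0.51711941 -0.0681678 ] 10.5 [[-0.276 -0.961  0.003]
 [-0.961  0.276  0.001]
 [-0.002 -0.003 -1.   ]]
```

View pics/w9.png

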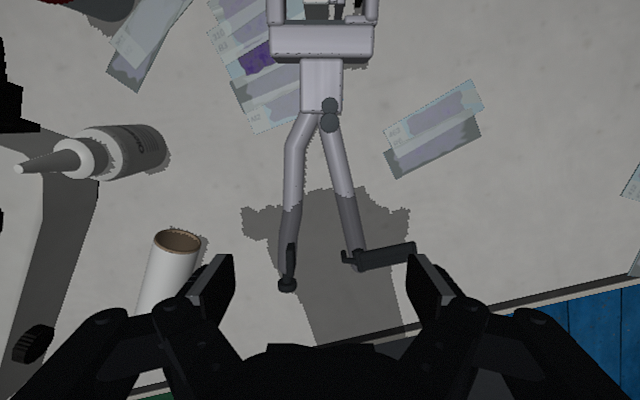

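```bash
cat >> h.py <<'E'
def proj(z,P):
    c=rotm(z['rot']).T@(np.array(P)-z['pos']); K=z['K']; return K[0,0]*c[0]/-c[2]+K[0,2], K[1,1]*-c[1]/-c[2]+K[1,2]
E
python3 - <<'E'
from h import *
z=load('w9'); k=np.load('pics/p9.npz'); p,M=k['p'],k['M']
for x in (-.031,0,.031): 
    P=p+M@np.array([x,0,0]); P[2]=.02; print(x,np.round(proj(z,P),1))
def D(u,v): return (M.T@(xyz(z,u,v)-p)).round(4), xyz(z,u,v).round(4)
for n,u,v in [('L handle',288,230),('R handle',351,230),('roll top R',200,245),('roll lower',190,285),('roll body L',160,290),('roll right edge',198,262),('tab end',412,245),('tab',390,252),('striker',286,283),('neckbackL',300,112),('bottle white',150,150)]: print(n,*D(u,v))
T=lambda u,v,h: (M.T@(atz(z,u,v,h)-p)).round(4)
print('neck',T(301,57,.031),T(343,57,.031),T(301,113,.031),T(343,113,.031))
crop('w9',250,180,430,310,4,'w9c')
E
```

```text
-0.031 [282.7 210.1]
0 [321.2 210.2]
0.031 [359.6 210.2]
L handle [-0.0265  0.0147  0.0347] [0.5013 0.1268 0.0264]
R handle [0.0238 0.0139 0.0329] [0.4881 0.0783 0.0281]
roll top R [-0.1035  0.0331  0.0458] [0.5049 0.2059 0.0153]
roll lower [-0.054  -0.0068 -0.0781] [0.5292 0.1472 0.1393]
roll body L [-0.1305  0.0626  0.0234] [0.484  0.24   0.0377]
roll right edge [-0.1141  0.0574  0.0609] [4.845e-01 2.229e-01 2.000e-04]
tab end [0.0691 0.0212 0.0206] [0.4686 0.0367 0.0403]
tab [0.053  0.0273 0.0211] [0.4672 0.0539 0.0398]
striker [-0.0301  0.0652  0.0381] [0.4538 0.1442 0.0229]
neckbackL [-0.0154 -0.0755  0.0387] [0.5849 0.0912 0.0226]
bottle white [-0.1257 -0.0487  0.0336] [0.5896 0.2046 0.0278]
neck [-0.0135 -0.1102  0.0304] [ 0.0143 -0.1102  0.0303] [-0.0142 -0.0747  0.0303] [ 0.0151 -0.0748  0.0302]
```

View pics/w9c.png

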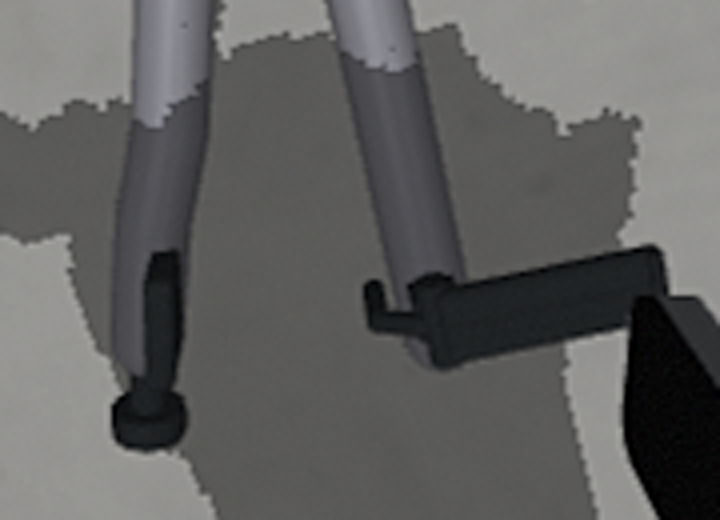

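View pics/t9c.png

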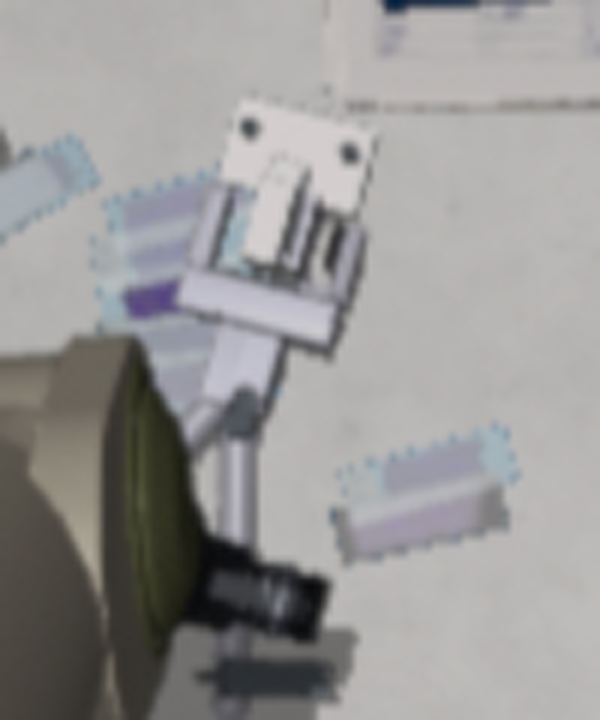

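Emit:
carry_out([
  {"fingers":0,"xyz":[-0.001,-0.001,0.03],"spin":0},
  {"fingers":0,"xyz":[-0.001,-0.002,0.06],"spin":0},
  {"fingers":0,"xyz":[-0.001,-0.002,0.085],"spin":0},
  {"fingers":0,"xyz":[-0.001,-0.002,0.0995],"spin":0},
  {"fingers":0,"xyz":[-0.001,-0.002,0.0995],"spin":0},
])

```text
time_s: 11.22
eef_pos: [0.5104, 0.097, -0.0398]
eef_rot: [-1.888, 2.51, -0.001]
wrist_force: [-0.6, 0.2, 0.4]
width: 0.998
```

```bash
python3 - <<'E'
from h import *
p,M,o=tool(); print(p,o['wrist_force'],o['time_s'],M.round(3))
np.savez('pics/p10.npz',p=p,M=M)
snap('wrist','w10'); snap('side','s10'); crop('s10',230,100,430,230,4,'s10c')
E
```

```text
[ 0.51043247  0.09698152 -0.03978219] [-0.60276538  0.23103138  0.36024945] 11.225 [[-0.277 -0.961  0.001]
 [-0.961  0.277  0.   ]
 [-0.001 -0.001 -1.   ]]
```

View pics/w10.png

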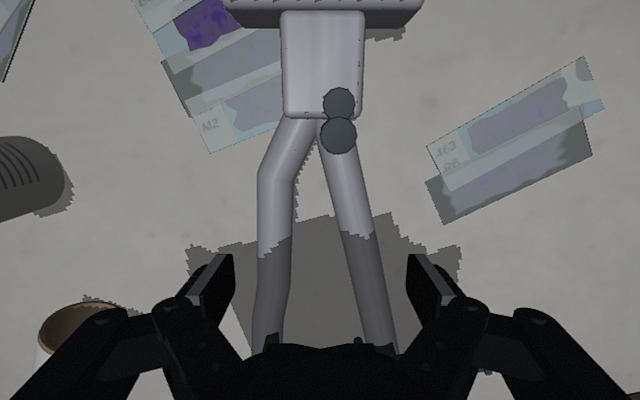

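View pics/s10c.png

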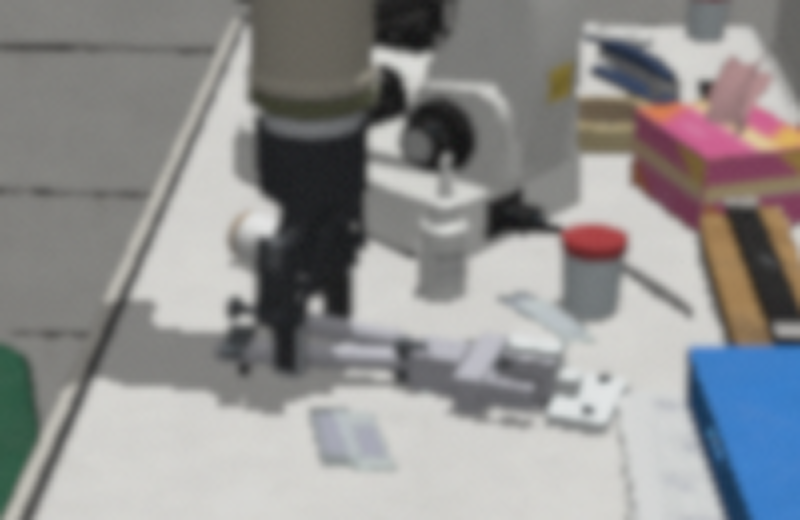

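Emit:
carry_out([
  {"fingers":0.2,"xyz":[0,0,0],"spin":0},
  {"fingers":0.3,"xyz":[0,0,0],"spin":0},
  {"fingers":0.4,"xyz":[0,0,0],"spin":0},
  {"fingers":0.5,"xyz":[0,0,0],"spin":0},
  {"fingers":0.5,"xyz":[0,0,0],"spin":0},
], grip_force=50)

```text
time_s: 11.95
eef_pos: [0.5135, 0.0987, -0.0369]
eef_rot: [-1.884, 2.504, -0.004]
wrist_force: [2.6, 3.1, 6.8]
width: 0.502
```

```bash
python3 - <<'E'
from h import *
p,M,o=tool(); print(p,o['wrist_force'],o['torque'],o['width'])
snap('wrist','w11')
E
```

```text
[ 0.51349208  0.09869277 -0.03692225] [2.57546619 3.10632443 6.75501572] [ 0.73353683 -0.52971541 -0.12947718] 0.5021044728168208
```

View pics/w11.png

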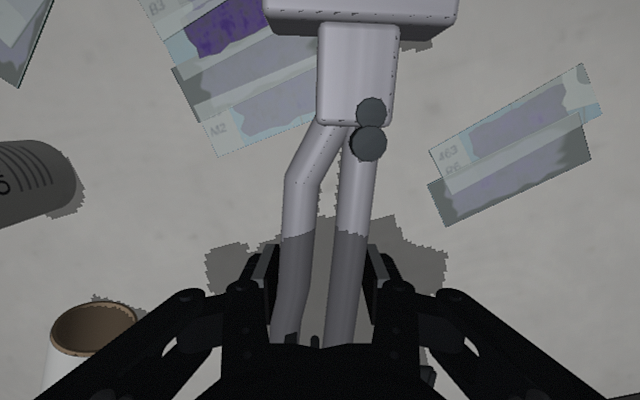

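Emit:
carry_out([
  {"fingers":0.55,"xyz":[0,0,0],"spin":0},
  {"fingers":0.6,"xyz":[0,0,0],"spin":0},
  {"fingers":0.65,"xyz":[0,0,0],"spin":0},
  {"fingers":0.7,"xyz":[0,0,0],"spin":0},
  {"fingers":0.7,"xyz":[0,0,0],"spin":0},
], grip_force=50)

```text
time_s: 12.62
eef_pos: [0.5135, 0.0982, -0.0364]
eef_rot: [-1.882, 2.505, -0.005]
wrist_force: [-2.5, -1.4, 8.4]
width: 0.437
```

```bash
python3 - <<'E'
from h import *
p,M,o=tool(); print(p,o['wrist_force'],o['torque'],o['width'])
snap('wrist','w12');snap('side','s12'); crop('s12',230,130,430,230,4,'s12c'); snap('top','t12');crop('t12',240,120,340,240,6,'t12c')
E
```

```text
[ 0.51352733  0.09823722 -0.03640772] [-2.53439397 -1.3507362   8.40907082] [-0.33953073  0.26563643 -0.58684202] 0.43650164101359834
```

View pics/w12.png

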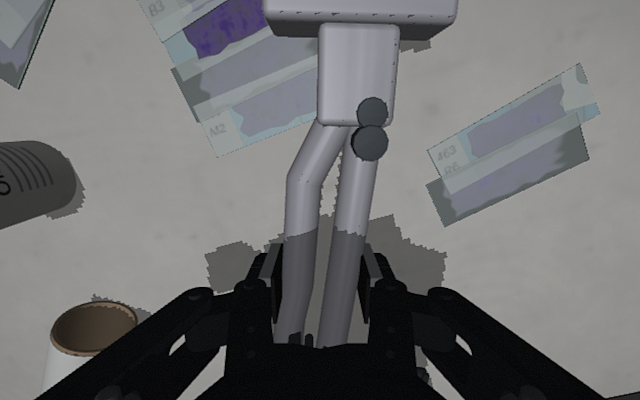

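View pics/t12c.png

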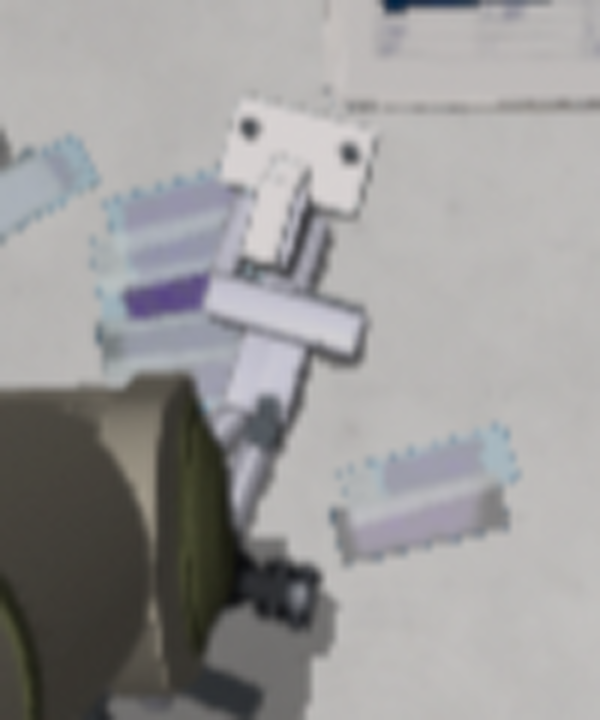

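View pics/s12c.png

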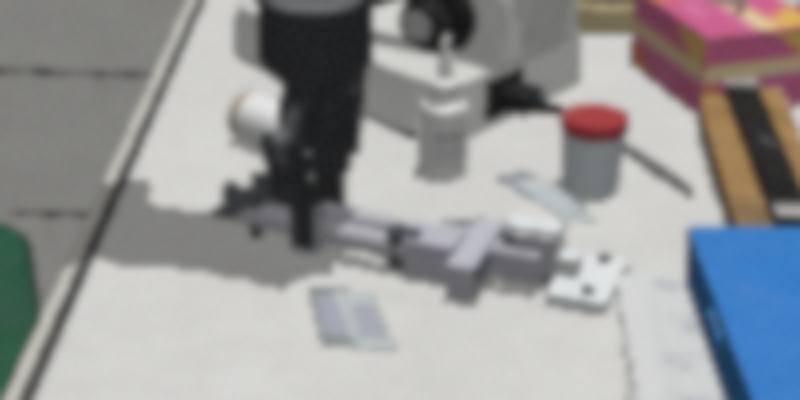

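Emit:
carry_out([
  {"fingers":0.8,"xyz":[0,0,0],"spin":0},
  {"fingers":0.8,"xyz":[0,0,0],"spin":0},
  {"fingers":0.8,"xyz":[0,0,0],"spin":0},
], grip_force=85)

```text
time_s: 13.15
eef_pos: [0.5134, 0.0978, -0.0361]
eef_rot: [-1.881, 2.506, -0.005]
wrist_force: [-1.6, -2.3, 7.9]
width: 0.419
```

Emit:
carry_out([
  {"fingers":0.5,"xyz":[0,0,0],"spin":0},
  {"fingers":0.35,"xyz":[0,0,0],"spin":0},
  {"fingers":0.2,"xyz":[0,0,0],"spin":0},
  {"fingers":0.1,"xyz":[0,0,0],"spin":0},
  {"fingers":0.1,"xyz":[0,0,-0.02],"spin":0},
  {"fingers":0.1,"xyz":[0,0,-0.05],"spin":0},
  {"fingers":0.1,"xyz":[0,0,-0.085],"spin":0},
  {"fingers":0.1,"xyz":[0,0,-0.1],"spin":0},
  {"fingers":0.1,"xyz":[0,0,-0.1],"spin":0},
  {"fingers":0.1,"xyz":[0,0,-0.1],"spin":0},
])

```text
time_s: 14.4
eef_pos: [0.5121, 0.0976, 0.063]
eef_rot: [-1.882, 2.507, -0.004]
wrist_force: [0.1, 0.2, -0.7]
width: 0.903
```

```bash
python3 - <<'E'
from h import *
p,M,o=tool(); print(p,o['wrist_force'],o['torque'],o['width'],M.round(4)); np.savez('pics/p13.npz',p=p,M=M)
snap('wrist','w13');snap('top','t13');crop('t13',240,120,340,240,6,'t13c')
E
```

```text
[0.51206192 0.09759122 0.06298571] [ 0.1273114   0.20050779 -0.71627201] [-0.07257324  0.03783068 -0.06265631] 0.9033325277130083 [[-0.2791 -0.9602  0.0071]
 [-0.9603  0.2791  0.002 ]
 [-0.0039 -0.0063 -1.    ]]
```

View pics/w13.png

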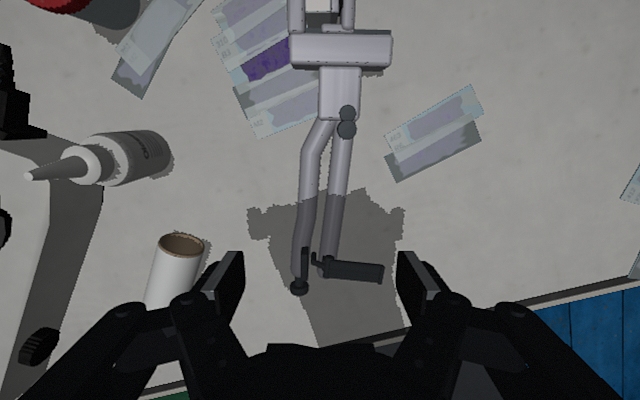

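View pics/t13c.png

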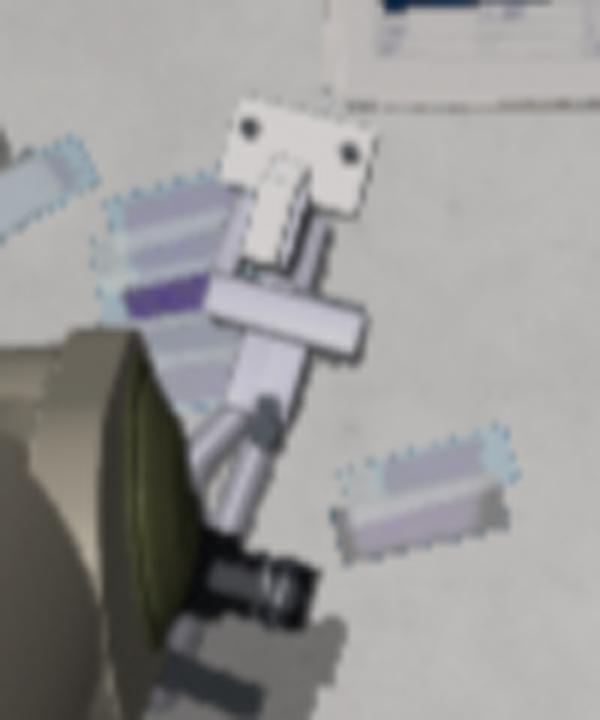

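```bash
python3 - <<'E'
from h import *
z=load('w13'); k=np.load('pics/p13.npz'); p,M=k['p'],k['M']
def D(u,v): q=xyz(z,u,v); return (M.T@(q-p)).round(4), q.round(4)
for n,u,v in [('tab root',332,267),('tab mid',355,270),('tab tip',380,273),('far R',383,273),('front edge',360,263),('rear edge',358,279),('hook',316,262),('handle',335,230)]: print(n,*D(u,v))
crop('w13',270,220,410,310,5.5,'w13c')
E
```

```text
tab root [0.0087 0.0416 0.0236] [0.4699 0.1009 0.0391]
tab mid [0.027  0.0444 0.0238] [0.4621 0.0841 0.0388]
tab tip [0.0468 0.0466 0.023 ] [0.4544 0.0657 0.0395]
far R [0.0491 0.0463 0.0226] [0.4541 0.0634 0.0399]
front edge [0.0308 0.0388 0.0249] [0.4664 0.0788 0.0377]
rear edge [0.0296 0.0524 0.0237] [0.4536 0.0838 0.0388]
hook [-0.0041  0.0403  0.0293] [0.4747 0.1128 0.0334]
handle [0.0113 0.0157 0.0372] [0.4941 0.0912 0.0257]
```

View pics/w13c.png

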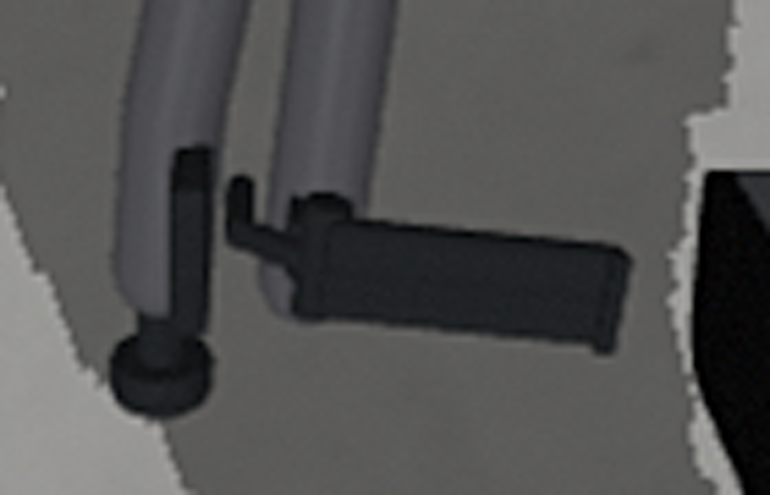

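Emit:
carry_out([
  {"fingers":0.4,"xyz":[0.014,0.015,0],"spin":0},
  {"fingers":0.7,"xyz":[0.028,0.031,0],"spin":0},
  {"fingers":1,"xyz":[0.042,0.046,0],"spin":0},
  {"fingers":1,"xyz":[0.042,0.046,0.01],"spin":0},
  {"fingers":1,"xyz":[0.042,0.046,0.03],"spin":0},
  {"fingers":1,"xyz":[0.042,0.046,0.05],"spin":0},
  {"fingers":1,"xyz":[0.042,0.046,0.05],"spin":0},
  {"fingers":1,"xyz":[0.042,0.046,0.05],"spin":0},
])

```text
time_s: 15.5
eef_pos: [0.4567, 0.0701, 0.0122]
eef_rot: [-1.882, 2.508, -0.004]
wrist_force: [-0.0, 0.6, 0.5]
width: -0.001
```

```bash
python3 - <<'E'
from h import *
p,M,o=tool(); print(p,o['wrist_force'],o['time_s'],o['width'],M.round(4)); np.savez('pics/p14.npz',p=p,M=M)
snap('wrist','w14');snap('side','s14');crop('s14',220,120,400,240,4.4,'s14c')
z=load('w14')
L=[]
for v in range(150,400):
  for u in range(200,440):
    if z['d'][v,u]>0:
      q=M.T@(xyz(z,u,v)-p)
      if abs(q[0])<.03 and abs(q[1])<.02 and q[2]<-.03: L.append((*q,u,v))
L=np.array(L); i=np.argsort(-L[:,2])[:200:25]; print(L[i].round(4))
E
```

```text
[0.45671064 0.07010482 0.01219119] [-0.01367846  0.57928154  0.47963346] 15.5 -0.0009080949302596293 [[-0.2794 -0.9602  0.0062]
 [-0.9602  0.2794  0.0016]
 [-0.0033 -0.0055 -1.    ]]
[[-2.90e-03 -1.03e-02 -4.47e-02  3.16e+02  2.43e+02]
 [-2.30e-03 -1.03e-02 -4.60e-02  3.17e+02  2.44e+02]
 [-1.80e-03 -1.03e-02 -4.71e-02  3.18e+02  2.45e+02]
 [-3.00e-04 -1.05e-02 -4.76e-02  3.21e+02  2.45e+02]
 [ 5.20e-03 -1.03e-02 -4.84e-02  3.32e+02  2.46e+02]
 [-1.04e-02 -6.80e-03 -4.91e-02  3.01e+02  2.53e+02]
 [ 9.30e-03 -6.60e-03 -4.97e-02  3.40e+02  2.54e+02]
 [-1.03e-02 -6.80e-03 -5.02e-02  3.01e+02  2.54e+02]]
```

View pics/w14.png

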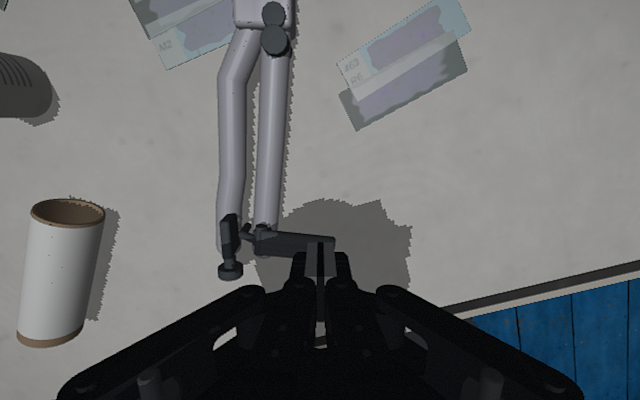

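View pics/s14c.png

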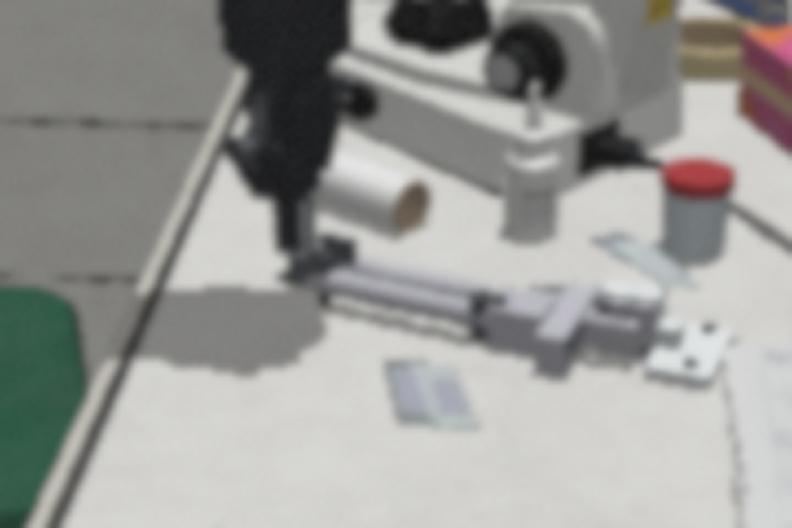

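```bash
python3 - <<'E'
from h import *
z=load('w14'); k=np.load('pics/p14.npz'); p,M=k['p'],k['M']
for u,v in [(333,238),(300,240),(270,238),(290,233),(285,248)]: print(u,v,(M.T@(xyz(z,u,v)-p)).round(4),xyz(z,u,v).round(4))
T=lambda u,v,h: (M.T@(atz(z,u,v,h)-p)).round(4)
print(T(335,240,.039),T(258,240,.039),T(295,232,.039),T(295,252,.039))
E
```

```text
333 238 [ 0.0067 -0.0051 -0.0264] [0.4595 0.0622 0.0386]
300 240 [-0.0124 -0.0041 -0.027 ] [0.4639 0.0808 0.0392]
270 238 [-0.0297 -0.0053 -0.0271] [0.47   0.0971 0.0394]
290 233 [-0.0182 -0.0081 -0.0261] [0.4694 0.0853 0.0384]
285 248 [-0.0213  0.001  -0.0271] [0.4615 0.0908 0.0393]
[ 0.0079 -0.004  -0.0268] [-0.0368 -0.0039 -0.0267] [-0.0152 -0.0089 -0.0267] [-0.0155  0.0037 -0.0268]
```

Emit:
carry_out([
  {"fingers":1,"xyz":[0,-0.002,0.01],"spin":0},
  {"fingers":1,"xyz":[0,-0.002,0.018],"spin":0},
  {"fingers":1,"xyz":[0,-0.002,0.024],"spin":0},
  {"fingers":1,"xyz":[0,-0.002,0.029],"spin":0},
  {"fingers":1,"xyz":[0,-0.002,0.029],"spin":0},
])

```text
time_s: 16.23
eef_pos: [0.4587, 0.0692, -0.0168]
eef_rot: [-1.881, 2.508, -0.004]
wrist_force: [0.5, -3.1, 1.9]
width: 0.003
```

```bash
python3 - <<'E'
from h import *
p,M,o=tool(); print(p,o['wrist_force'],o['time_s'],o['width'])
snap('wrist','w15')
E
```

```text
[ 0.45867254  0.06922421 -0.0167543 ] [ 0.52622424 -3.13635671  1.8894979 ] 16.225 0.00338749268654771
```

View pics/w15.png

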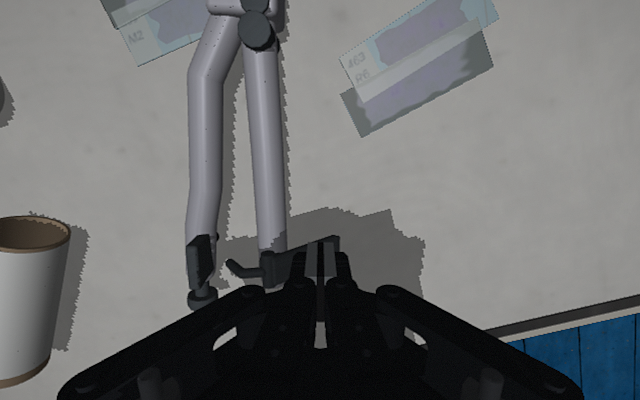

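Emit:
carry_out([
  {"fingers":1,"xyz":[0,0,-0.015],"spin":0},
  {"fingers":1,"xyz":[0,0,-0.04],"spin":0},
  {"fingers":1,"xyz":[0,-0.03,-0.08],"spin":0},
  {"fingers":0.6,"xyz":[-0.02,-0.08,-0.1],"spin":0},
  {"fingers":0.3,"xyz":[-0.04,-0.13,-0.11],"spin":0},
  {"fingers":0,"xyz":[-0.04,-0.16,-0.11],"spin":0},
  {"fingers":0,"xyz":[-0.04,-0.16,-0.11],"spin":0},
  {"fingers":0,"xyz":[-0.04,-0.16,-0.11],"spin":0},
])

```text
time_s: 17.27
eef_pos: [0.6215, 0.0635, 0.095]
eef_rot: [-1.883, 2.508, -0.003]
wrist_force: [0.1, 0.0, -0.1]
width: 0.995
```

```bash
python3 - <<'E'
from h import *
p,M,o=tool(); print(p,o['wrist_force'],o['time_s'],o['width'],M.round(3)); np.savez('pics/p16.npz',p=p,M=M)
snap('wrist','w16'); crop('w16',190,0,450,200,3,'w16c')
E
```

```text
[0.62154773 0.0634657  0.09498983] [ 0.12278947  0.02251721 -0.13581408] 17.275 0.9947999254254721 [[-0.279 -0.96   0.006]
 [-0.96   0.279  0.002]
 [-0.004 -0.005 -1.   ]]
```

View pics/w16.png

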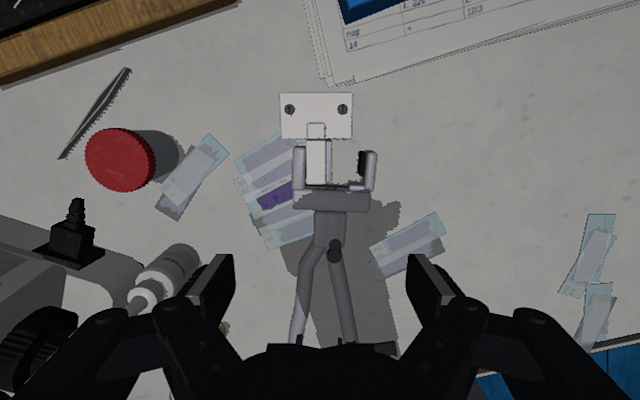

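View pics/w16c.png

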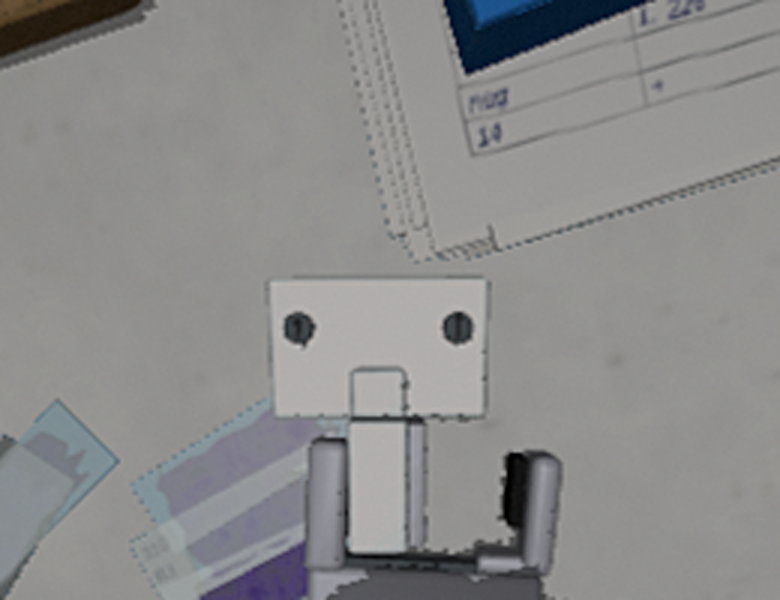

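```bash
python3 - <<'E'
from h import *
crop('w16',270,140,400,300,4.5,'w16d')
z=load('top0')
for u,v in [(330,268),(330,272),(330,276),(250,276)]: print(atz(z,u,v,0).round(3), xyz(z,u,v).round(3))
E
```

```text
[ 0.371 -0.054  0.   ] [ 0.371 -0.054  0.002]
[ 0.361 -0.054  0.   ] [ 0.361 -0.054 -0.001]
[ 0.351 -0.054  0.   ] [ 0.35  -0.054 -0.005]
[0.354 0.154 0.   ] [ 0.354  0.155 -0.005]
```

View pics/w16d.png

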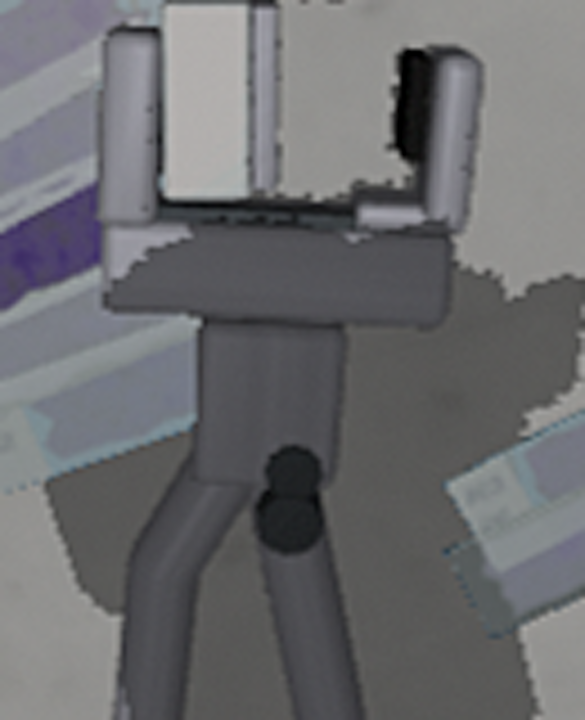

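```bash
python3 - <<'E'
from h import *
z=load('w16'); p,M,o=tool()
C=lambda u,v,h: atz(z,270+u/4.5,140+v/4.5,h)
n=[C(u,v,.031) for u,v in [(203,320),(346,326),(196,480),(337,487)]]
m=np.mean(n,0); ax=(n[0]+n[1]-n[2]-n[3]); ay=n[0]+n[2]-n[1]-n[3]
a1=np.arctan2(ax[1],ax[0]);a2=np.arctan2(-ay[0],ay[1])
h=[C(u,v,.031) for u,v in [(108,310),(445,325)]]; d=h[0]-h[1]; a3=np.arctan2(-d[0],d[1])
print(m.round(4),np.degrees([a1,a2,a3]),np.linalg.norm(ax)/2,np.linalg.norm(ay)/2,'tool',(M.T@(m-p)).round(4))
a=(a2+a3)/2
tgt=m-0.001*np.array([np.cos(a),np.sin(a),0]); tgt[2]=-0.0395
need(tgt,a+np.pi/2)
E
```

```text
[0.5942 0.063  0.031 ] [-18.25138741 -18.87811372 -18.75506692] 0.03472395309482849 0.028670516231312237 tool [0.0083 0.0263 0.0637]
shift [0.0085 0.0277 0.1342] spin 0.04573393870704123 q7 -1.818 cur yaw -1.853
```

Emit:
carry_out([
  {"fingers":0,"xyz":[0.004,0.012,0.02],"spin":0.02},
  {"fingers":0,"xyz":[0.0085,0.028,0.05],"spin":0.045},
  {"fingers":0,"xyz":[0.0085,0.028,0.08],"spin":0.045},
  {"fingers":0,"xyz":[0.0085,0.028,0.105],"spin":0.045},
  {"fingers":0,"xyz":[0.0085,0.028,0.105],"spin":0.045},
])

```text
time_s: 17.95
eef_pos: [0.5905, 0.0636, -0.0114]
eef_rot: [-1.828, 2.552, 0.001]
wrist_force: [0.2, -0.1, -1.2]
width: 0.996
```

```bash
python3 - <<'E'
from h import *
p,M,o=tool(); print(p,o['wrist_force'],o['time_s'],o['width'],M.round(3)); np.savez('pics/p17.npz',p=p,M=M)
snap('wrist','w17'); crop('w17',190,90,450,320,3,'w17c')
E
```

```text
[ 0.5905378   0.06359609 -0.01139449] [ 0.17836751 -0.06763828 -1.18215709] 17.95 0.9960053659562464 [[-0.321 -0.947  0.002]
 [-0.947  0.321  0.002]
 [-0.002 -0.001 -1.   ]]
```

View pics/w17c.png

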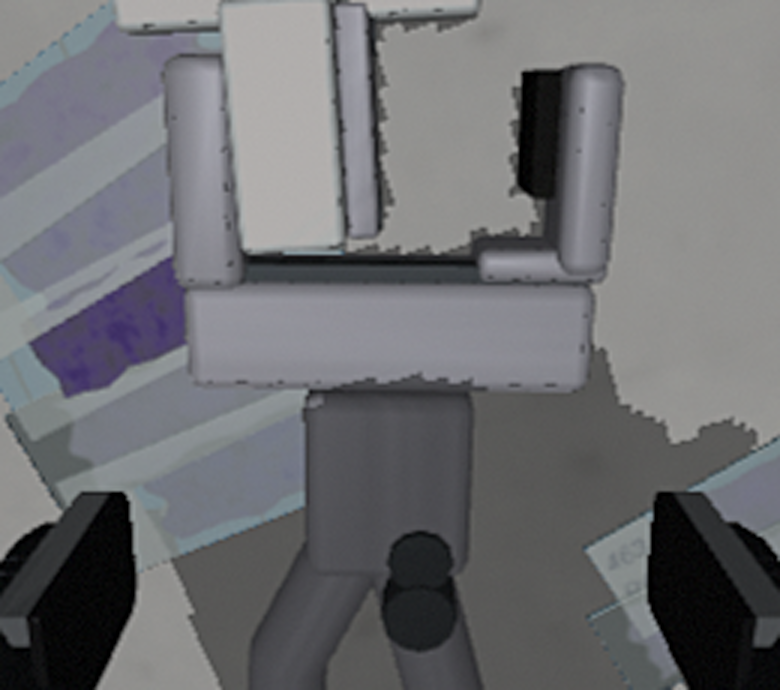

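```bash
python3 - <<'E'
from h import *
z=load('w17'); p,M,o=tool()
for u,v in [(307,391),(472,393),(307,570),(470,573)]: print((M.T@(atz(z,190+u/3,90+v/3,.031)-p)).round(4))
E
```

```text
[-0.0147 -0.0209 -0.0412]
[ 0.0134 -0.0206 -0.0413]
[-0.0157  0.0137 -0.0413]
[ 0.014   0.0143 -0.0414]
```

Emit:
carry_out([
  {"fingers":0,"xyz":[-0.001,-0.001,0.014],"spin":0},
  {"fingers":0,"xyz":[-0.001,-0.001,0.027],"spin":0},
  {"fingers":0,"xyz":[-0.001,-0.001,0.027],"spin":0},
  {"fingers":0.3,"xyz":[-0.001,-0.001,0.027],"spin":0},
  {"fingers":0.6,"xyz":[-0.001,-0.001,0.027],"spin":0},
  {"fingers":0.9,"xyz":[-0.001,-0.001,0.027],"spin":0},
  {"fingers":0.9,"xyz":[-0.001,-0.001,0.027],"spin":0},
  {"fingers":0.9,"xyz":[-0.001,-0.001,0.027],"spin":0},
], grip_force=70)

```text
time_s: 19.0
eef_pos: [0.5931, 0.064, -0.0368]
eef_rot: [-1.827, 2.55, -0.001]
wrist_force: [-1.1, -0.7, 6.4]
width: 0.332
```

Emit:
carry_out([
  {"fingers":0.9,"xyz":[0,0,-0.003],"spin":0},
  {"fingers":0.9,"xyz":[-0.003,0,-0.003],"spin":0},
  {"fingers":0.9,"xyz":[-0.004,0.005,-0.003],"spin":0},
  {"fingers":0.9,"xyz":[-0.004,0.015,-0.003],"spin":0},
  {"fingers":0.9,"xyz":[-0.004,0.03,-0.003],"spin":0},
  {"fingers":0.9,"xyz":[-0.004,0.045,-0.003],"spin":0},
  {"fingers":0.9,"xyz":[-0.004,0.055,-0.003],"spin":0},
  {"fingers":0.9,"xyz":[-0.004,0.055,-0.003],"spin":0},
])

```text
time_s: 20.0
eef_pos: [0.5414, 0.0859, -0.0338]
eef_rot: [-1.828, 2.55, -0.0]
wrist_force: [0.3, -0.1, -5.1]
width: 0.34
```

```bash
python3 - <<'E'
from h import *
p,M,o=tool(); print(p,o['wrist_force'],o['time_s'],o['width'])
snap('wrist','w18'); need([0.56,-0.10,p[2]])
E
```

```text
[ 0.54135227  0.0859421  -0.03383465] [ 0.29251718 -0.13105935 -5.05730175] 20.0 0.3398498552854487
shift [ 0.1702 -0.0764 -0.0003] spin None q7 -1.822 cur yaw -1.898
```

View pics/w18.png

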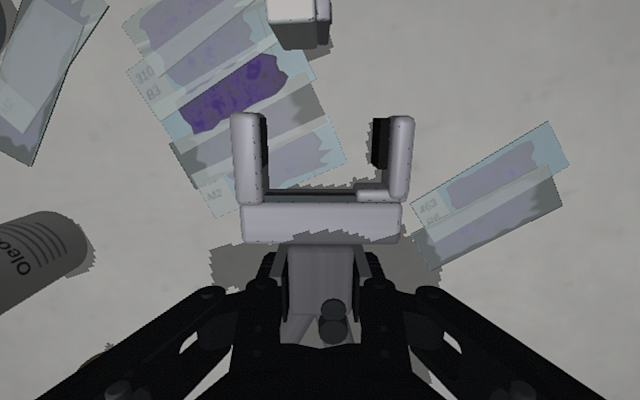

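Emit:
carry_out([
  {"fingers":0.9,"xyz":[0,0,-0.03],"spin":0},
  {"fingers":0.9,"xyz":[0.01,0,-0.065],"spin":0},
  {"fingers":0.9,"xyz":[0.05,-0.02,-0.07],"spin":0},
  {"fingers":0.9,"xyz":[0.1,-0.045,-0.07],"spin":0},
  {"fingers":0.9,"xyz":[0.145,-0.065,-0.07],"spin":0},
  {"fingers":0.9,"xyz":[0.17,-0.076,-0.07],"spin":0},
  {"fingers":0.9,"xyz":[0.17,-0.076,-0.07],"spin":0},
  {"fingers":0.9,"xyz":[0.17,-0.076,-0.045],"spin":0},
  {"fingers":0.9,"xyz":[0.17,-0.076,-0.02],"spin":0},
  {"fingers":0.9,"xyz":[0.17,-0.076,0],"spin":0},
  {"fingers":0.9,"xyz":[0.17,-0.076,0.001],"spin":0},
  {"fingers":0.9,"xyz":[0.17,-0.076,0.001],"spin":0},
])

```text
time_s: 21.55
eef_pos: [0.5599, -0.0993, -0.035]
eef_rot: [-1.828, 2.549, -0.001]
wrist_force: [-0.6, 0.2, -6.0]
width: 0.34
```

Emit:
carry_out([
  {"fingers":0.9,"xyz":[0,0,0.002],"spin":0},
  {"fingers":0.9,"xyz":[0,0,0.003],"spin":0},
  {"fingers":0.9,"xyz":[0,0,0.003],"spin":0},
])

```text
time_s: 21.92
eef_pos: [0.5604, -0.099, -0.0368]
eef_rot: [-1.827, 2.548, -0.002]
wrist_force: [-1.7, 0.4, 5.8]
width: 0.34
```

Contact made; release, rise clear and look.

Emit:
carry_out([
  {"fingers":0.5,"xyz":[0,0,0],"spin":0},
  {"fingers":0.2,"xyz":[0,0,0],"spin":0},
  {"fingers":0,"xyz":[0,0,0],"spin":0},
  {"fingers":0,"xyz":[0,0,0],"spin":0},
  {"fingers":0,"xyz":[0,0,-0.03],"spin":0},
  {"fingers":0,"xyz":[0,0,-0.08],"spin":0},
  {"fingers":0,"xyz":[0,0,-0.13],"spin":0},
  {"fingers":0,"xyz":[-0.05,0,-0.15],"spin":0},
  {"fingers":0,"xyz":[-0.08,0,-0.15],"spin":0},
  {"fingers":0,"xyz":[-0.08,0,-0.15],"spin":0},
])

```text
time_s: 23.18
eef_pos: [0.5859, -0.0205, 0.1138]
eef_rot: [-1.832, 2.543, -0.001]
wrist_force: [-1.0, 0.0, -0.6]
width: 1.0
```

```bash
python3 - <<'E'
from h import *
p,M,o=tool(); print(p,o['wrist_force'],o['time_s'])
snap('wrist','w19'); snap('top','t19'); snap('side','s19'); crop('w19',250,60,410,180,5,'w19c')
z=load('w19')
E
```

```text
[ 0.58591173 -0.0205157   0.11375294] [-0.95451984  0.03053035 -0.62709094] 23.175
```

View pics/w19.png

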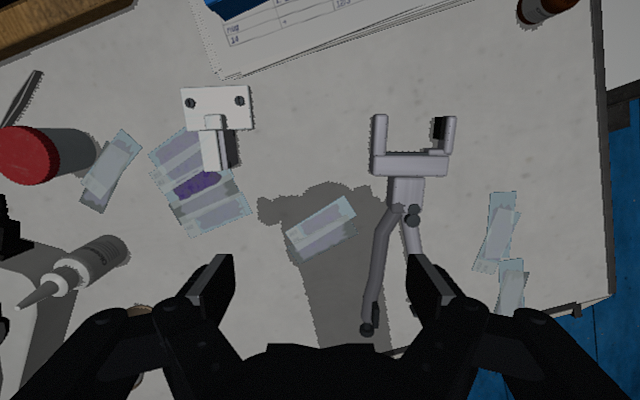

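View pics/s19.png

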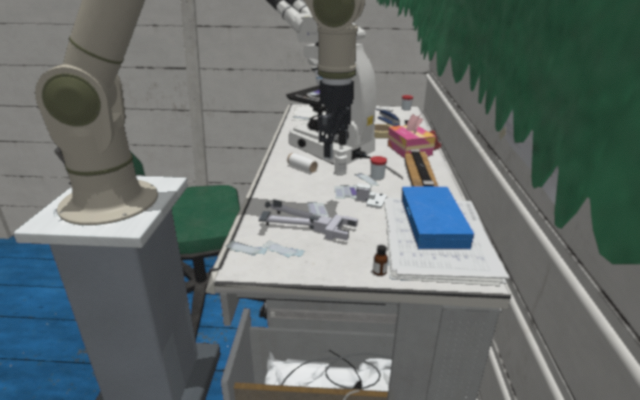

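View pics/t19.png

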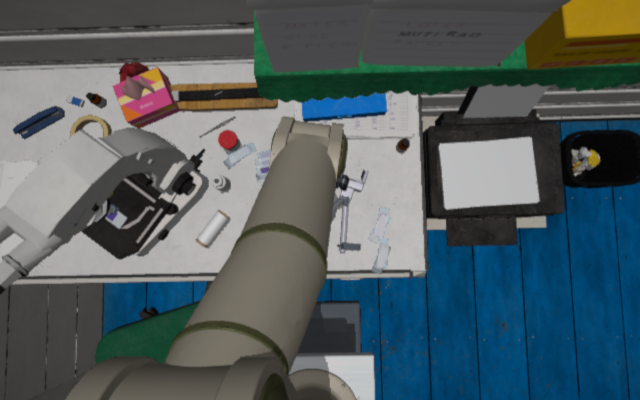

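Emit:
carry_out([
  {"fingers":0,"xyz":[-0.05,0,0],"spin":0},
  {"fingers":0,"xyz":[-0.09,0,0],"spin":0},
  {"fingers":0,"xyz":[-0.09,0,0],"spin":0},
  {"fingers":0,"xyz":[-0.09,0,0],"spin":0},
])

```text
time_s: 23.82
eef_pos: [0.613, 0.0588, 0.1133]
eef_rot: [-1.826, 2.552, -0.003]
wrist_force: [-0.6, -0.3, -0.9]
width: 1.006
```

```bash
python3 - <<'E'
from h import *
p,M,o=tool(); print(p,o['wrist_force'],o['time_s'])
snap('wrist','w20'); crop('w20',250,60,400,180,5,'w20c')
E
```

```text
[0.61301707 0.05883767 0.1132707 ] [-0.58707501 -0.31979459 -0.94959146] 23.825
```

View pics/w20c.png

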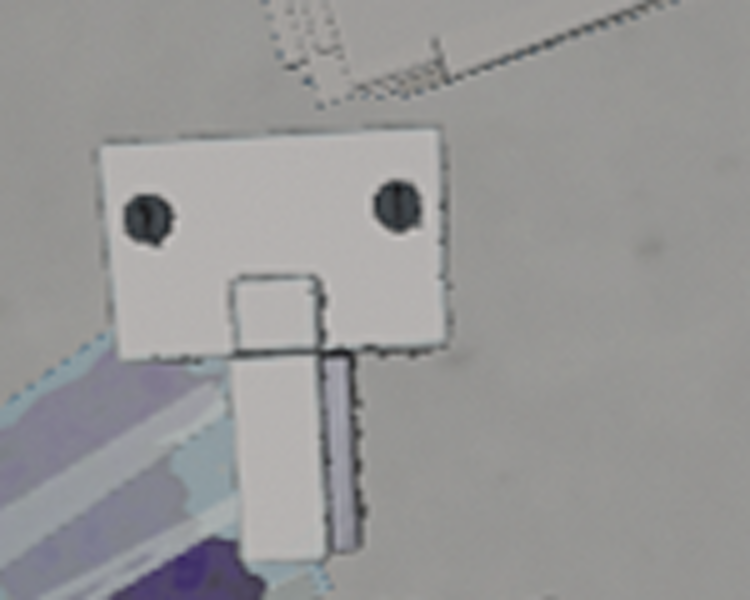

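View pics/w20.png

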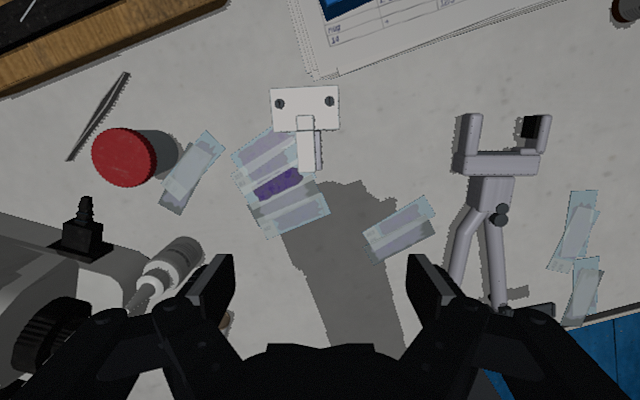

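```bash
python3 - <<'E'
from h import *
z=load('w20'); g=xyz(z,250+328/5,60+450/5); print(g)
p,M,o=tool(); c=get_calibration('wrist')['position']
print((M.T@(g-c)).round(4)); need([p[0],p[1],-0.015],np.radians(-16.3+90))
E
```

```text
[0.65661264 0.04909143 0.03946626]
[-0.0044  0.0295  0.257 ]
shift [0.0003 0.0005 0.1284] spin -0.0452490198857598 q7 -1.869 cur yaw -1.901
```

Emit:
carry_out([
  {"fingers":0,"xyz":[-0.001,0.02,0.02],"spin":-0.045},
  {"fingers":0,"xyz":[-0.001,0.03,0.06],"spin":-0.045},
  {"fingers":0,"xyz":[-0.001,0.03,0.1],"spin":-0.045},
  {"fingers":0,"xyz":[-0.001,0.03,0.125],"spin":-0.045},
  {"fingers":0,"xyz":[-0.001,0.03,0.125],"spin":-0.045},
])

```text
time_s: 24.5
eef_pos: [0.5841, 0.0671, -0.0131]
eef_rot: [-1.881, 2.516, -0.001]
wrist_force: [0.2, 0.0, -0.2]
width: 0.999
```

```bash
python3 - <<'E'
from h import *
p,M,o=tool(); print(p,o['wrist_force'],o['time_s'])
snap('wrist','w21'); crop('w21',240,0,400,160,5,'w21c')
E
```

```text
[ 0.58405523  0.06711666 -0.01311951] [ 0.24131947  0.02811317 -0.1622631 ] 24.5
```

View pics/w21c.png

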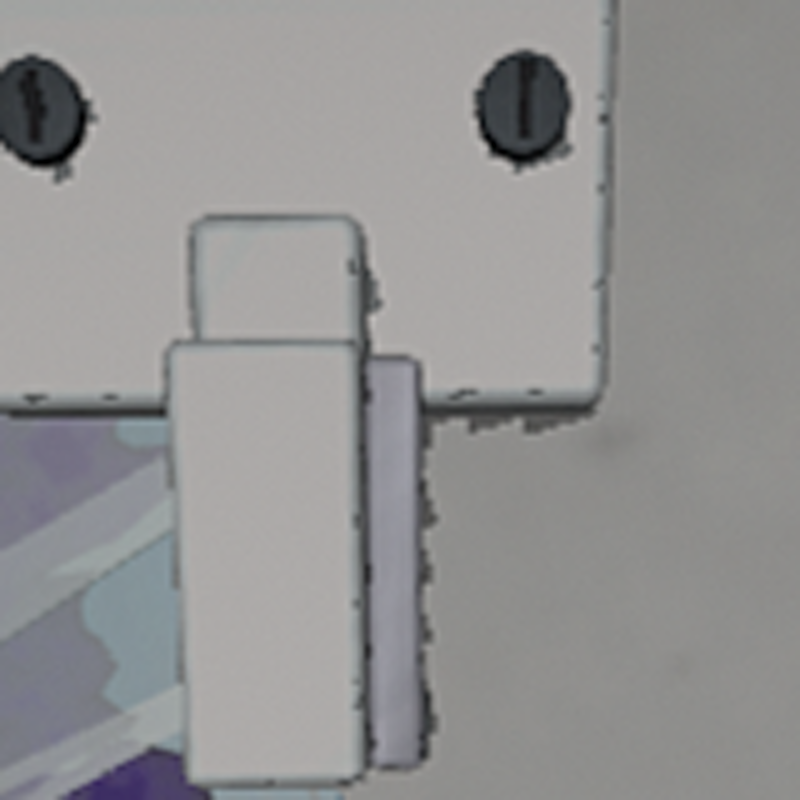

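Emit:
carry_out([
  {"fingers":0,"xyz":[0,0,-0.04],"spin":0},
  {"fingers":0,"xyz":[0,0,-0.09],"spin":0},
  {"fingers":0,"xyz":[0,0,-0.14],"spin":0},
  {"fingers":0,"xyz":[0,0,-0.14],"spin":0},
  {"fingers":0,"xyz":[0,0,-0.14],"spin":0},
])

```text
time_s: 25.18
eef_pos: [0.5846, 0.0672, 0.1292]
eef_rot: [-1.878, 2.514, -0.003]
wrist_force: [0.7, -0.6, 0.6]
width: 1.005
```

```bash
python3 - <<'E'
from h import *
print(bot.get_obs()['wrist_force']); print(bot.sign_off())
E
```

```text
[ 0.70864975 -0.60958543  0.5605507 ]
the job is handed in; nothing more can be done
None
```

The cover is pressed home with the pliers, and the job was handed in at about 25 s of the 72 s limit.

**What I did:** I carried the pliers by the neck, laid them flat with their jaws round the holder and let go. I then squeezed both handles to about 36–37 mm. They stayed locked when released. Pressing the lever tab down sprang them open. I drew them straight off the holder, lifted them and set them down flat and open with the neck near (0.56, −0.10), about 0.17 m from the holder.

**Last checks:**
- **Cover:** in the close-up the cover lies against the block. Its outer face is about 5 mm from the block face, which is the cover's own thickness.
- **Pliers:** they lie flat, with the jaws and handles open.
- **Bystanders:** the bottle and the red-lidded pot, which I took to be the specimen pot, stand where they were.
- **Forces:** wrist force is close to zero and the robot touches nothing. The highest wrist force I read was about 13 N, though it is only reported at the end of each move.

**What disagreed:**
- **Fingertip position:** the real fingertips sit about 42 mm behind the reported tool point. My first grip therefore closed in the air above the neck, touching nothing. I corrected the heights from camera depth, and every later grasp held.
- **Wrist camera scale:** the wrist camera measured sizes about 4 % small, and I allowed for that.
- **Squeeze:** the tool drifted about 3 mm while squeezing the handles, with no visible effect.

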